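Ink the date stamp and press it on the click stand to the third click

TASK

Pick up the wooden date stamp, dip its foot onto the ink pad in the small round dish, lift it out, then set it upright, centred and square on the label card of the stamping stand (long side along the card's long side). With the stamp, push the spring bed down past the first two clicks to the third, without running on to the bottom stop, and finish there: still gripping the stamp and holding the bed at the third click against its spring. Push the stand only with the stamp, and leave the jar, the wrapped cake bar and the pen where they are.

Things in the scene. Friction and masses are not known exactly. Their poses are not given: they have to be found in the camera images.
- stamp: Loose wooden hand stamp, about 40 g, standing upright at the start. Foot 26 (its x) x 34 (its y) mm, 14 mm high; above it a turned handle, at most 26 mm thick, up to 62 mm height. Grip the handle 40 to 60 mm above the underside. Origin: centre of the underside; z up along the handle. Half a turn about z is equally good.
- dish: Small round white ceramic ink dish, fixed to the table; outside diameter 76 mm, height 22 mm, wall 4 mm (inside diameter 68 mm), open at the top. Origin: centre of the underside.
- dish_pad (a point): Centre of the top of the firm flat felt ink pad that covers the dish's floor, 8 mm above the table and 14 mm below the dish's rim. The stamp's foot counts as dipped when its underside is on the pad (within 4 mm), less than 14 mm off this point.
- stand: Stamping stand, fixed to the table: wooden base 100 (x) x 134 (y) x 10 mm; on it a dark steel sleeve 46 x 60 mm, 37 mm high, a click block 26 x 13 mm, 48 mm high, at the +y side, and a scale plate 20 mm wide, 74 mm high, at the -x side with three dark marks (the lowest, longest is the third). Above the sleeve is the spring bed. Origin: centre of the underside; z up.
- label_centre (a point): Centre of the upper face of the paper label card, 46 (x) x 60 (y) mm, fixed on the spring bed (aluminium plate 70 x 90 x 8 mm). 76 mm above the table at rest; moves down with the bed. Axes parallel to the stand's; the card's long side is y. Small steel corner clips stand about 1.5 mm proud of the card.
- bed (a joint): Travel of the spring bed straight down, m: 0 at rest, first click 0.008, second 0.016, third 0.024, bottom stop 0.030. A spring pushes it back (about 6 N near 0, 12 N at the third); each click adds about 2 N shortly before 0.004, 0.012 and 0.020, which falls away behind it. Let go, it returns to 0. A black pointer on the bed runs down the scale plate.
- jar: Bystander: closed honey jar, 64 mm diameter, 97 mm high, standing loose. Origin: centre of the underside.
- bar: Bystander: wrapped cake bar lying loose, 57 x 101 x 25 mm. Origin: centre of the underside.
- pen: Bystander: ball pen lying loose near the table's front edge, 139 mm long, 9 mm thick. Origin: centre of the underside.
Not all that is in view belongs to the job. What is shaped like the dish but purple is not meant.

How it is judged:
By the outcome, as a careful person would: the job done as asked, in the order asked, and still so for the second after the job is handed in, while the arm keeps its last pose, push and grip.
It also fails if it takes over 48 s, if anything falls off the work surface, if the arm or the gripper's body presses on something with over 40 N, if the wrist force passes 120 N, or if a joint passes its speed limit or range.

ROBOT

A 7-joint arm with a two-finger parallel gripper is mounted at the origin on a cart in front of the work surface, level with it; the furniture and walls round the work are solid. World frame = base frame: x ahead of the robot, y to its left, z up, the work surface at z = 0. Lengths are in m, angles in rad, forces in N, time in s.
With the tool pointing down it reaches from about 0.35 to 0.9 m from the base axis. Payload 8.1 kg.
Tool frame: the origin (TCP) lies between the finger pads; the fingertips stand 17 mm ahead of it and the grasp point (between the pads) lies 2 mm behind it; z points along the fingers, y is the direction in which the jaws open and shut (so a half turn about z gives the same grasp; the last joint's range is limited). The gripper opens to 85 mm and grips with 20 to 120 N. Pads are 22 mm wide; open, the fingers measure 114 mm over their backs; the gripper's body (76 mm by 85 mm) begins 54 mm behind the grasp point. The pads swing forward as they close: fully open they stand 13 mm farther back than shut.
Start: joints at [1.237, 0.434, 0.025, 1.573, -0.012, 1.134, -0.075], TCP at [0.143, -0.608, 0.211] pointing down, gripper open.
Joint ranges: [-2.62, 2.62], [-0.44, 2.09], [-1.27, 1.32], [0.08, 2.57], [-1.32, 4.46], [0.12, 2], [-2.74, 2.74]. Speed limits (rad/s): [2.22, 2.22, 3.01, 3.01, 3.14, 3.14, 3.14].

INTERFACE

Orientations are given as a unit quaternion [w, x, y, z].
In Python, from station import env gives the robot as it stands.
- The arm moves only by the tool move_arm, never from a script. Its argument "plan" is one flat list of numbers, 7 for each row, row after row: the gripper command: -1 is shut, 1 is fully open, values between are in proportion, then the shift along the world's x, y, z in mm, then the turn, a rotation vector about the world's x, y, z in degrees. In form: [fingers, dx, dy, dz, rx, ry, rz, fingers, dx, dy, dz, rx, ry, rz, ...]. A call has 1 to 10 rows; each row shifts and turns the commanded pose from where the row before left it; what a row does not reach is not made up. A row lasts 1/10 s, in which the tool goes at most 50 mm and 8.59 degrees, less where a joint would pass 70% of its speed; a pose out of reach is approached as far as the arm can. A call with a gripper value outside its range is refused whole. The fingers move at their own pace and stop on an object; "force" is the grip in N (left out, the last holds). Time passes only in rows, so rows that do not move let the fingers close. It gives the time, the measured TCP pose, the force and the opening at its end, in the units of the state.
- env.read_state(): the state, without advancing time (a new reading comes with each control period).
- env.read_camera(name): name is "side" or "top"; returns (picture, depth): 480x640x3 uint8, blue, green, red; 480x640 float32, m along the optical axis (not along the pixel's ray), 0 where there is no reading.
- env.camera_model(name): a dict with "mtx" (3x3 intrinsics, pixels), "k1" (the pictures are not rectified: a ray, as slopes to the right and down, at radius r is drawn at 1 + k1 r^2 times it, then the intrinsics apply), "eye" and "rotation" of the camera in the world. Camera axes: x right, y down, z forward; pixel columns grow to the right and rows downward; lengths in m; the calibration is good to about 2 mm. A picture is of the moment at which its call begins. camera_model takes no time and is no camera call.
- env.hand_in(): hands the job in, once; it reports no verdict.
The state is a dict: "t": time; "joints": joint angles; "dq": joint speeds; "joint_torque": joint torques, N m; "tcp_pos": TCP position; "ee_rot": TCP orientation; "wrist_force": force on the tool from outside, world axes, zero at the start; "moment": the same for the moment, N m; "opening": opening from 0.0 (shut) to 1.0 (fully open).
Only numpy, scipy, OpenCV 4.12 (cv2) and the standard library are available. Lean on these libraries where they do the work, as an engineer would, in place of code of your own. Each camera call takes 0.05 s, during which the arm holds its last target.

## Working session

There is one attempt and no reset: what is moved stays moved. The work goes in short steps, Python scripts to look and compute and a tool call to move; the robot and the scene stay as the last step left them, time stands still between calls to the robot, and variables do not carry over. Pictures are saved under pics/ and viewed, and the job is handed in when it is done.

Besides the shell and the picture viewer there is one more tool, called after "Request:" as name(argument=value, ...) on one line, values as JSON. move_arm: Moves the arm, as the interface text tells. Its arguments: {"type":"object","properties":{"plan":{"type":"array","items":{"type":"number"}},"force":{"type":"number"}},"required":["plan"]}

```bash
ls; mkdir -p pics; cat > h.py <<'E'
import numpy as np, cv2
from station import env
def cast(name,u,v,z):
    m=env.camera_model(name);K=np.array(m["mtx"]);R=np.array(m["rotation"]);e=np.array(m["eye"])
    xd=(u-K[0,2])/K[0,0];yd=(v-K[1,2])/K[1,1]
    x,y=xd,yd
    for _ in range(30):
        s=1+m["k1"]*(x*x+y*y); x,y=xd/s,yd/s
    if R.shape!=(3,3):
        from scipy.spatial.transform import Rotation as Ro
        R=Ro.from_quat([R[1],R[2],R[3],R[0]]).as_matrix()
    d=R@np.array([x,y,1.0])
    return e+d*(z-e[2])/d[2]
def pt(name,u,v,dep):
    m=env.camera_model(name);e=np.array(m["eye"])
    a=cast(name,u,v,0.);d=a-e
    R=np.array(m["rotation"]);
    return e+d*dep/(R.T@d)[2]
E
python3 - <<'E'
from h import *
for n in("side","top"):
    m=env.camera_model(n);print(n,m)
    p,d=env.read_camera(n);cv2.imwrite(f"pics/{n}0.png",p);np.save(f"{n}0.npy",d)
print(env.read_state())
E
```

```text
pics
side {'mtx': array([[598.50154567,   0.        , 325.93693774],
       [  0.        , 598.50154567, 241.91078183],
       [  0.        ,   0.        ,   1.        ]]), 'k1': -0.18033968432210662, 'eye': array([ 0.18499045, -1.23149344,  0.81789385]), 'rotation': array([-0.48865992,  0.86056216, -0.12441514,  0.07186885])}
top {'mtx': array([[542.46319611,   0.        , 325.45583084],
       [  0.        , 542.46319611, 229.40016737],
       [  0.        ,   0.        ,   1.        ]]), 'k1': -0.0591602984962888, 'eye': array([ 0.27227811, -0.06889746,  1.26221995]), 'rotation': array([-0.07453744,  0.7545808 , -0.64837505,  0.06827721])}
{'t': 0.1, 'joints': array([ 1.23740174,  0.43514388,  0.02496998,  1.57400615, -0.011603  ,
        1.13402808, -0.07509208]), 'dq': array([ 0.00022648, -0.00062928, -0.00097408, -0.00156709,  0.00091434,
       -0.00013631,  0.00047545]), 'joint_torque': array([ 3.49238129e-03, -6.71757102e+01,  1.02807831e+00, -3.16906106e+01,
        1.57431053e-02,  7.15192087e-03, -3.28177839e-05]), 'tcp_pos': array([ 0.1428054 , -0.60796073,  0.21071028]), 'ee_rot': array([-7.05410096e-04,  9.93352285e-01,  1.15111770e-01, -1.45338144e-04]), 'wrist_force': array([-0.400937  ,  0.73987559,  0.15761835]), 'moment': array([-0.05903085,  0.00201388,  0.00206895]), 'opening': 0.997804263242982}
```

View pics/side0.png

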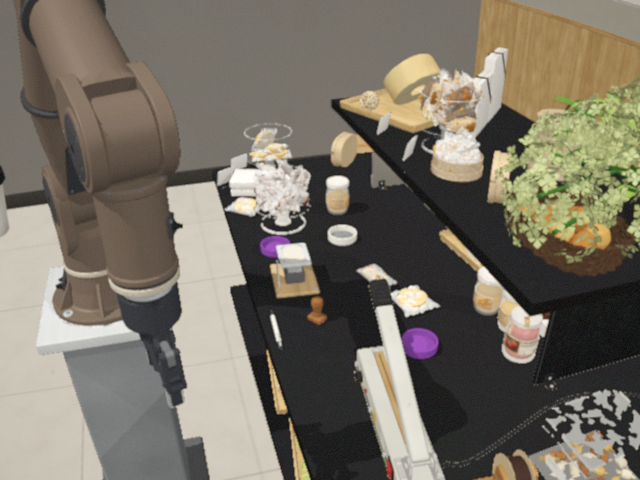

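View pics/top0.png

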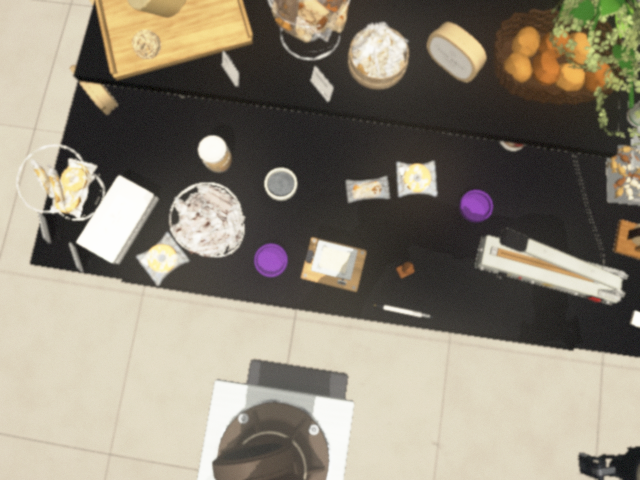

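The white dish with a grey pad is at top (281,184) and side (342,235). The purple ones at top (271,260) and (476,206) are the decoys. The stamp is at top (405,269) and the stand at top (335,262). I'll confirm with enlarged crops.

```bash
python3 - <<'E'
import cv2,numpy as np
t=cv2.imread("pics/top0.png");s=cv2.imread("pics/side0.png")
a=cv2.resize(t[165:325,245:445],None,fx=4,fy=4,interpolation=cv2.INTER_CUBIC)[:600]
cv2.imwrite("pics/topc.png",a)
b=cv2.resize(s[210:350,240:400],None,fx=4,fy=4,interpolation=cv2.INTER_CUBIC)
cv2.imwrite("pics/sidec.png",b)
E
```

```text
(no output)
```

View pics/topc.png

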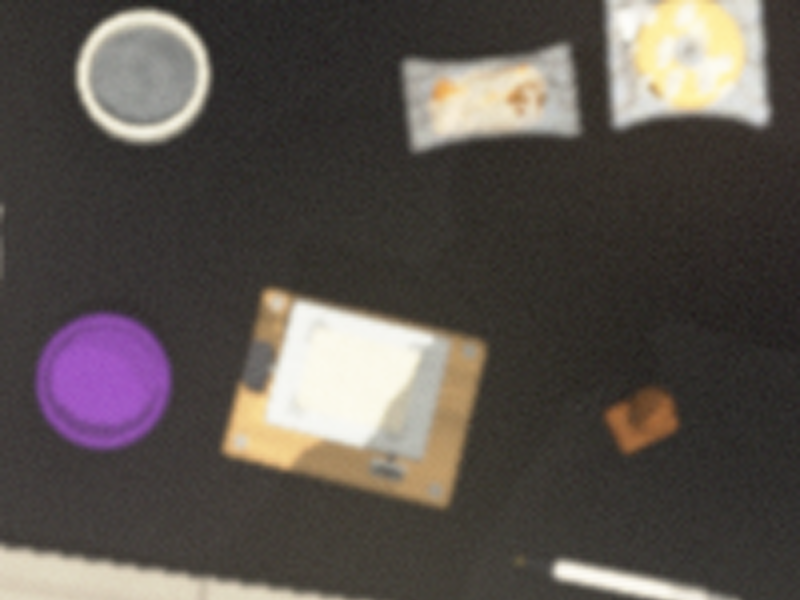

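View pics/sidec.png

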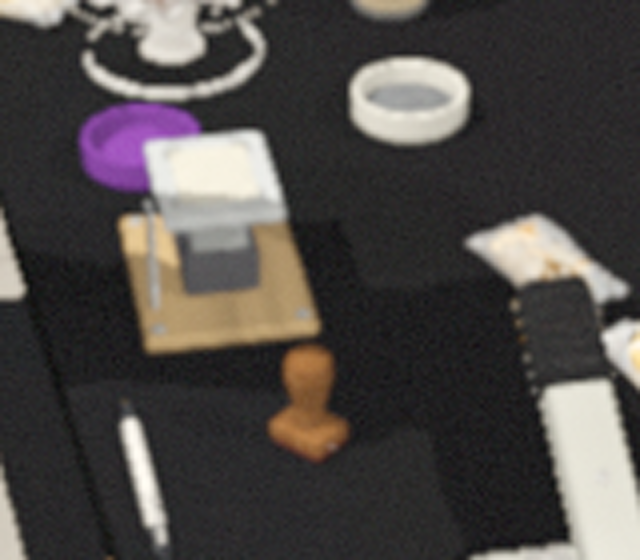

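```bash
cat >> h.py <<'E'
from scipy.spatial.transform import Rotation as Ro
def Rm(name):
    q=env.camera_model(name)["rotation"];return Ro.from_quat([q[1],q[2],q[3],q[0]]).as_matrix()
def pt(name,u,v,dep):
    e=np.array(env.camera_model(name)["eye"]);d=cast(name,u,v,0.)-e
    return e+d*dep/(Rm(name).T@d)[2]
def proj(name,P):
    m=env.camera_model(name);c=Rm(name).T@(np.asarray(P)-m["eye"]);x,y=c[0]/c[2],c[1]/c[2];s=1+m["k1"]*(x*x+y*y)
    K=m["mtx"];return np.array([K[0,0]*x*s+K[0,2],K[1,1]*y*s+K[1,2]])
E
python3 - <<'E'
from h import *
np.set_printoptions(precision=4,suppress=True)
t=cv2.imread("pics/top0.png");s=cv2.imread("pics/side0.png");D=np.load("top0.npy")
print("depth check: table", pt("top",430,300,D[300,430]),"rim/pad",pt("top",281,184,D[184,281]),"card",pt("top",328,260,D[260,328]))
# stand base corners
C=[(266,289),(487,342),(448,507),(223,455)]
w=np.array([cast("top",a/4+245-.375,b/4+165-.375,.010) for a,b in C]);print(w,w.mean(0));
for i in range(4): print(np.linalg.norm(w[i]-w[i-1]), np.degrees(np.arctan2(*(w[i]-w[i-1])[[1,0]])))
# card in top
hsv=cv2.cvtColor(t,cv2.COLOR_BGR2HSV)
def comp(mask,u,v,name):
    n,l,st,c=cv2.connectedComponentsWithStats(mask.astype(np.uint8))
    sub=l[v-6:v+7,u-6:u+7];k=np.bincount(sub[sub>0]).argmax();return l==k
# dish outer contour: not-dark mask
g=t.max(2)
m=comp(g>110,271,178,"top") if g[184,270]>0 else None
c,_=cv2.findContours(m.astype(np.uint8),0,1);c=max(c,key=len);e=cv2.fitEllipse(c);print("dish ell",e,cast("top",*e[0],.022))
# stamp mask
m=(hsv[...,1]>110)&(hsv[...,0]<20)&(g>70);m=comp(m,405,269,"top");vu=np.argwhere(m);print("stamp top",vu.min(0),vu.max(0),m.sum())
c,_=cv2.findContours(m.astype(np.uint8),0,1);print(cv2.minAreaRect(max(c,key=len)))
hs=cv2.cvtColor(s,cv2.COLOR_BGR2HSV);m=(hs[...,1]>110)&(hs[...,0]<20)&(s.max(2)>50);m=comp(m,318,300,"side");vu=np.argwhere(m);print("stamp side",vu.min(0),vu.max(0),m.sum())
for r in range(vu[:,0].min(),vu[:,0].max()+1): 
    x=vu[vu[:,0]==r,1];print(r,x.min(),x.max(),end='; ')
# side base corners
E
```

```text
depth check: table [ 0.4006 -0.3029  0.0019] rim/pad [0.6211 0.0837 0.0107] card [ 0.4467 -0.0558  0.0766]
[[ 0.5047 -0.0077  0.01  ]
 [ 0.4931 -0.1404  0.01  ]
 [ 0.3942 -0.1312  0.01  ]
 [ 0.4044  0.0018  0.01  ]] [ 0.4491 -0.0694  0.01  ]
0.10080313571765581 -5.372245286090262
0.13319747112144342 -95.02099391695558
0.09930343818381594 174.69342842473952
0.13332891423181326 85.62320461783095
dish ell ((280.3445739746094, 183.44580078125), (32.98823928833008, 33.03972625732422), 167.9376220703125) [0.6191 0.0841 0.022 ]
stamp top [262 396] [278 414] 214
((405.3585205078125, 269.2453308105469), (13.015229225158691, 17.483144760131836), 60.945396423339844)
stamp side [296 307] [325 327] 386
296 314 319; 297 312 321; 298 311 322; 299 311 323; 300 311 323; 301 310 323; 302 310 323; 303 310 323; 304 310 323; 305 311 323; 306 311 322; 307 311 322; 308 312 322; 309 312 321; 310 313 321; 311 312 321; 312 311 321; 313 309 322; 314 308 324; 315 307 326; 316 307 326; 317 307 327; 318 307 326; 319 308 326; 320 309 326; 321 310 325; 322 312 321; 323 314 322; 324 316 321; 325 319 319;
```

```bash
python3 - <<'E'
import cv2
t=cv2.imread("pics/top0.png");s=cv2.imread("pics/side0.png")
a=cv2.resize(t[250:290,385:425],None,fx=14,fy=14,interpolation=cv2.INTER_NEAREST)
cv2.imwrite("pics/stT.png",a)
b=cv2.resize(s[290:330,295:340],None,fx=13,fy=13,interpolation=cv2.INTER_NEAREST);cv2.imwrite("pics/stS.png",b)
E
```

```text
(no output)
```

View pics/stT.png

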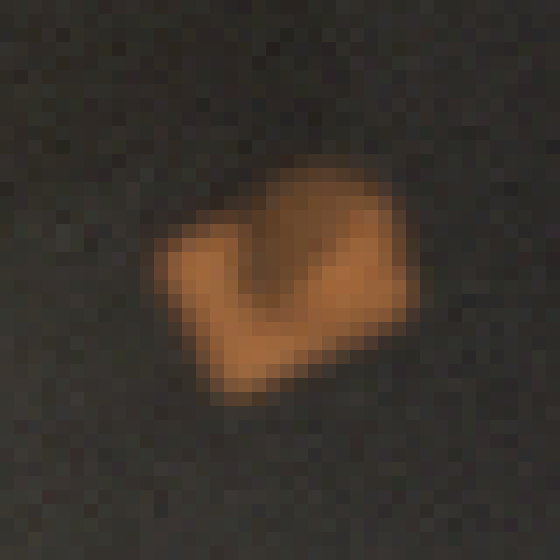

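View pics/stS.png

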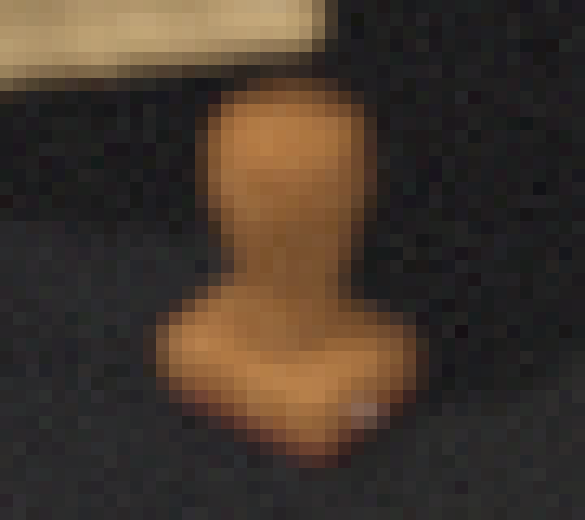

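```bash
python3 - <<'E'
from h import *
np.set_printoptions(precision=4,suppress=True)
P=lambda a,b:(385+a/14-.5,250+b/14-.5)
S=lambda a,b:(295+a/13-.5,290+b/13-.5)
tl,tb,tr=[cast("top",*P(*q),0.) for q in((153,250),(230,405),(418,310))]
print("top L,B,R z0",tl,tb,tr,np.linalg.norm(tl-tb),np.linalg.norm(tr-tb))
u=(tr-tb);print("long yaw",np.degrees(np.arctan2(u[1],u[0])))
v=(tl-tb);print("short yaw",np.degrees(np.arctan2(v[1],v[0])))
sl,sb,sr=[cast("side",*S(*q),0.) for q in((157,375),(313,465),(425,380))]
print("side L,B,R z0",sl,sb,sr)
for a,b in((sl,sb),(sr,sb)):
  d=a-b;print(np.linalg.norm(d),np.degrees(np.arctan2(d[1],d[0])))
# handle: knob max around z .05 centre col
print("knob side ray z=.05",cast("side",*S(288,145),.05))
print("knob side ray top z=.06",cast("side",*S(288,95),.06))
print("top handle z .06", cast("top",*P(325,200),.06))
# stand in side view: base corners z=.01 (crop 4x offset 240,210)
Q=lambda a,b:(240+a/4-.375,210+b/4-.375)
for q in((147,337),(320,322),(120,217)): print("stand side",cast("side",*Q(*q),.01))
for q in ((145,140),(266,130),(288,205),(157,212)):print("bed side z.076-.0",cast("side",*Q(*q),.0755))
T=lambda a,b:(245+a/4-.375,165+b/4-.375)
for q in ((297,300),(450,338),(425,460),(267,420)):print("bed top z.075",cast("top",*T(*q),.0755))
s=cv2.imread("pics/side0.png")
# dish rim in side
m=(s.min(2)>110).astype(np.uint8);n,l,st,c=cv2.connectedComponentsWithStats(m)
for i in range(1,n):
  if abs(c[i]-[342,235]).max()<8: print(st[i],c[i])
print(cast("side",342,Q(0,92)[1],.022), cast("side",*Q(410,97),.022))
E
```

```text
top L,B,R z0 [ 0.4645 -0.214   0.    ] [ 0.4406 -0.23    0.    ] [ 0.4611 -0.2593  0.    ] 0.02880549721616267 0.0357669618702176
long yaw -54.924519838704256
short yaw 33.78933191421064
side L,B,R z0 [ 0.4423 -0.2201 -0.    ] [ 0.461  -0.2508  0.    ] [ 0.4855 -0.2341  0.    ]
0.03601111219787386 121.30621307323067
0.02964697309282357 34.297271209806546
knob side ray z=.05 [ 0.4633 -0.2285  0.05  ]
knob side ray top z=.06 [ 0.4635 -0.2282  0.06  ]
top handle z .06 [ 0.4675 -0.2334  0.06  ]
stand side [ 0.3958 -0.125   0.01  ]
stand side [ 0.4956 -0.1385  0.01  ]
stand side [0.4073 0.0043 0.01  ]
bed side z.076-.0 [ 0.4214 -0.0165  0.0755]
bed side z.076-.0 [ 0.4943 -0.0256  0.0755]
bed side z.076-.0 [ 0.4848 -0.1106  0.0755]
bed side z.076-.0 [ 0.4107 -0.0967  0.0755]
bed top z.075 [ 0.489  -0.0289  0.0755]
bed top z.075 [ 0.4807 -0.116   0.0755]
bed top z.075 [ 0.4114 -0.1119  0.0755]
bed top z.075 [ 0.4202 -0.0228  0.0755]
[327 224  31  22 542] [341.7823 234.4723]
[0.6211 0.0822 0.022 ] [0.6194 0.0758 0.022 ]
```

```bash
python3 - <<'E'
from h import *
np.set_printoptions(precision=3,suppress=True)
D=np.load("top0.npy")
for u,v in((482,265),(490,250),(515,240),(520,255),(560,270),(600,290),(385,190),(355,190),(370,140),(300,125),(210,150),(410,310),(208,220),(205,190),(270,262)):print(u,v,pt("top",u,v,D[v,u]) if D[v,u] else None)
E
```

```text
482 265 [ 0.494 -0.406  0.038]
490 250 [ 0.529 -0.418  0.047]
515 240 [ 0.524 -0.422  0.202]
520 255 [ 0.525 -0.482  0.064]
560 270 [ 0.505 -0.578  0.059]
600 290 [ 0.474 -0.676  0.052]
385 190 [ 0.644 -0.165  0.012]
355 190 [ 0.631 -0.094  0.02 ]
370 140 [ 0.768 -0.113  0.001]
300 125 [0.781 0.064 0.   ]
210 150 [0.65  0.244 0.102]
410 310 [ 0.371 -0.26   0.   ]
208 220 [0.481 0.204 0.155]
205 190 [0.541 0.221 0.165]
270 262 [0.431 0.078 0.011]
```

Request:
move_arm(plan=[0.3,28,32,0,0,0,-5.8,0.3,28,32,0,0,0,-5.8,0.3,28,32,0,0,0,-5.8,0.3,28,32,0,0,0,-5.8,0.3,28,32,0,0,0,-5.8,0.3,28,32,0,0,0,-5.8,0.3,28,32,0,0,0,-5.8,0.3,28,32,0,0,0,-5.8], force=60)

```text
t: 0.9
tcp_pos: [0.3677, -0.3509, 0.2113]
ee_rot: [-0.0, 0.958, -0.288, -0.0]
wrist_force: [0.8, -0.6, -0.0]
opening: 0.653
```

Request:
move_arm(plan=[0.3,24,29,-10,0,0,-5.8,0.3,24,29,-20,0,0,-5.8,0.3,24,29,-30,0,0,-5.8,0.3,23,30,-20,0,0,-5.6,0.3,0,0,0,0,0,0])

```text
t: 1.4
tcp_pos: [0.4635, -0.2291, 0.1285]
ee_rot: [-0.001, 0.883, -0.469, -0.002]
wrist_force: [-1.1, 0.3, -0.3]
opening: 0.652
```

```bash
python3 - <<'E'
from h import *
print(env.read_state()["tcp_pos"],env.read_state()["ee_rot"])
s,d=env.read_camera("side");cv2.imwrite("pics/side1.png",s)
cv2.imwrite("pics/side1c.png",cv2.resize(s[230:340,240:400],None,fx=5,fy=5,interpolation=cv2.INTER_CUBIC))
t,d=env.read_camera("top");cv2.imwrite("pics/top1.png",t)
cv2.imwrite("pics/top1c.png",cv2.resize(t[200:320,330:490],None,fx=5,fy=5,interpolation=cv2.INTER_CUBIC))
E
```

```text
[ 0.46352403 -0.22911807  0.12852923] [-0.00101327  0.88327821 -0.468842   -0.00239813]
```

View pics/side1c.png

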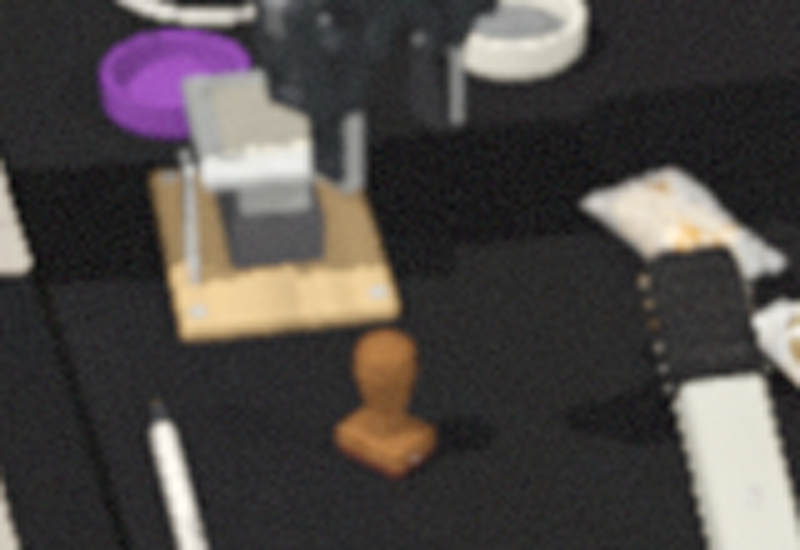

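View pics/top1c.png

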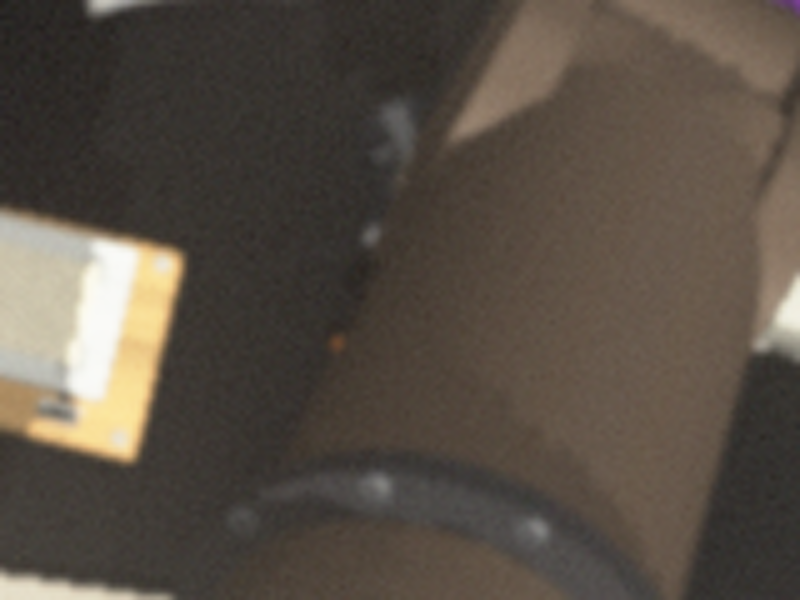

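```bash
python3 - <<'E'
from h import *
np.set_printoptions(precision=4,suppress=True)
f=lambda a,b:(240+a/5-.4,230+b/5-.4)
for z in(.115,.12,.125):
  print(z,[cast("side",*f(*q),z) for q in((353,190),(457,122),(405,156))])
c=env.read_state();print(proj("side",[.4635,-.229,.1185]),f(405,156))
s=cv2.imread("pics/side1.png");cv2.imwrite("pics/fing.png",cv2.resize(s[225:275,285:345],None,fx=12,fy=12,interpolation=cv2.INTER_NEAREST))
E
```

```text
0.115 [array([ 0.4588, -0.1951,  0.115 ]), array([ 0.5176, -0.155 ,  0.115 ]), array([ 0.4877, -0.1754,  0.115 ])]
0.12 [array([ 0.4569, -0.2025,  0.12  ]), array([ 0.5152, -0.1627,  0.12  ]), array([ 0.4855, -0.1829,  0.12  ])]
0.125 [array([ 0.4549, -0.2098,  0.125 ]), array([ 0.5128, -0.1703,  0.125 ]), array([ 0.4834, -0.1904,  0.125 ])]
[316.5984 274.3888] (320.6, 260.8)
```

View pics/fing.png

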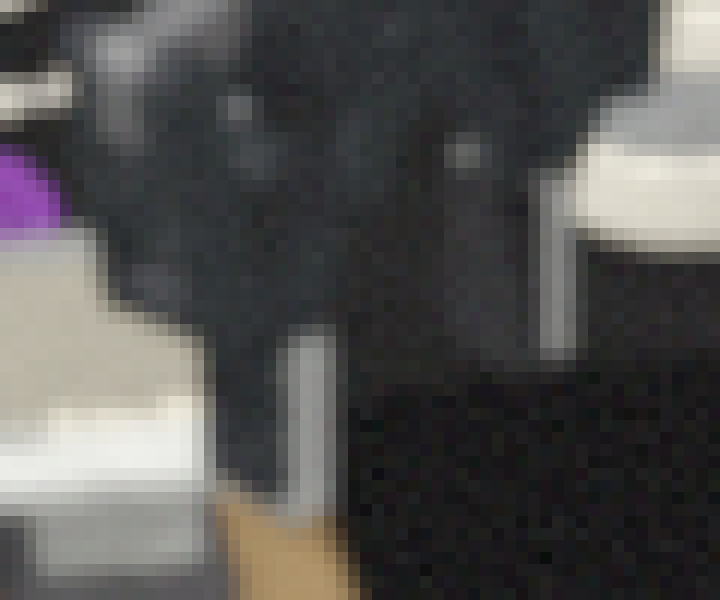

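```bash
python3 - <<'E'
from h import *
np.set_printoptions(precision=4,suppress=True)
s,d=env.read_camera("side");np.save("side2.npy",d);cv2.imwrite("pics/side2.png",s)
print(env.read_state()["tcp_pos"])
for u,v in((310,266),(310,262),(311,256),(306,262),(331,252),(331,246),(328,250),(304,250),(300,245),(318,300)):print(u,v,d[v,u],pt("side",u,v,d[v,u]) if d[v,u] else 0)
E
```

```text
[ 0.4615 -0.2359  0.1313]
310 266 1.1961647 [ 0.4409 -0.2615  0.1639]
310 262 1.1919677 [ 0.4412 -0.261   0.1731]
311 256 1.1922157 [ 0.4449 -0.2554  0.1832]
306 262 1.1845846 [ 0.432  -0.2647  0.177 ]
331 252 1.235337 [ 0.495  -0.2278  0.1674]
331 246 1.2297558 [ 0.4954 -0.2263  0.1809]
328 250 1.2350454 [ 0.4896 -0.2243  0.1711]
304 250 1.1615686 [ 0.4268 -0.2709  0.2095]
300 245 1.1451483 [ 0.4174 -0.2776  0.2263]
318 300 1.2686085 [ 0.4623 -0.2431  0.0623]
```

```bash
python3 - <<'E'
from h import *
s=cv2.imread("pics/side2.png");d=np.load("side2.npy")
a=np.clip(s.astype(float)[200:310,270:370]*2.2,0,255).astype(np.uint8)
cv2.imwrite("pics/f2.png",cv2.resize(a,None,fx=5,fy=5,interpolation=cv2.INTER_NEAREST))
for v in range(230,300,4):
  print(v,[ (round(float(pt("side",u,v,d[v,u])[2]),3) if d[v,u] else 0) for u in range(298,340,3)])
E
```

```text
230 [0.26, 0.257, 0.234, 0.248, 0.245, 0.243, 0.244, 0.232, 0.23, 0.22, 0.226, 0.224, 0.212, 0.208]
234 [0.253, 0.25, 0.247, 0.002, 0.231, 0.235, 0.235, 0.004, 0.202, 0.202, 0.213, 0.21, 0.199, 0.009]
238 [0.244, 0.24, 0.223, 0.225, 0.226, 0.23, 0.225, 0.001, 0.196, 0.196, 0.199, 0.2, 0.023, 0.023]
242 [0.234, 0.232, 0.212, 0.004, 0.222, 0.219, 0.001, 0.003, 0.184, 0.187, 0.189, 0.189, 0.014, 0.012]
246 [0.214, 0.223, 0.219, 0.211, 0.21, 0.005, -0.001, 0.002, 0.174, 0.177, 0.178, 0.181, 0.002, 0.002]
250 [0.21, 0.213, 0.209, 0.204, 0.203, 0.002, 0.003, 0.003, 0.169, 0.167, 0.171, 0.171, 0.005, 0.002]
254 [0.078, 0.189, 0.193, 0.192, 0.192, 0.003, 0.001, 0.0, 0.003, 0.16, 0.161, 0.001, 0.004, 0.003]
258 [0.078, 0.181, 0.183, 0.183, 0.184, 0.002, 0.001, 0.002, 0.001, 0.002, 0.003, 0.001, 0.003, 0.004]
262 [0.077, 0.172, 0.175, 0.173, 0.173, 0.005, 0.004, 0.004, 0.002, 0.001, 0.002, -0.001, 0.005, 0.001]
266 [0.055, 0.041, 0.162, 0.166, 0.164, 0.004, 0.003, 0.001, 0.005, 0.002, 0.004, 0.004, 0.002, 0.004]
270 [0.043, 0.041, 0.01, 0.013, 0.014, 0.003, 0.001, 0.002, 0.002, 0.001, 0.002, 0.001, 0.002, 0.004]
274 [0.034, 0.038, 0.035, 0.013, 0.012, 0.011, 0.001, 0.006, 0.002, 0.007, 0.004, 0.003, -0.001, 0.002]
278 [0.021, 0.024, 0.024, 0.014, 0.01, 0.011, 0.004, 0.002, -0.001, -0.001, 0.004, 0.003, -0.002, 0.001]
282 [0.013, 0.01, 0.014, 0.013, 0.015, 0.014, 0.001, 0.002, 0.0, 0.003, 0.004, 0.002, -0.001, 0.001]
286 [0.012, 0.013, 0.013, 0.011, 0.011, 0.011, 0.011, 0.004, 0.001, -0.0, 0.003, 0.003, 0.002, 0.005]
290 [0.01, 0.014, 0.011, 0.011, 0.012, 0.009, 0.013, -0.0, 0.002, -0.001, 0.005, 0.003, 0.002, 0.002]
294 [0.005, 0.002, 0.002, 0.003, 0.004, 0.002, 0.002, -0.001, 0.003, -0.003, 0.001, 0.003, 0.001, 0.003]
298 [0.003, 0.004, 0.002, 0.003, 0.003, 0.062, 0.062, 0.063, 0.004, 0.002, 0.003, 0.002, 0.004, 0.001]
```

View pics/f2.png

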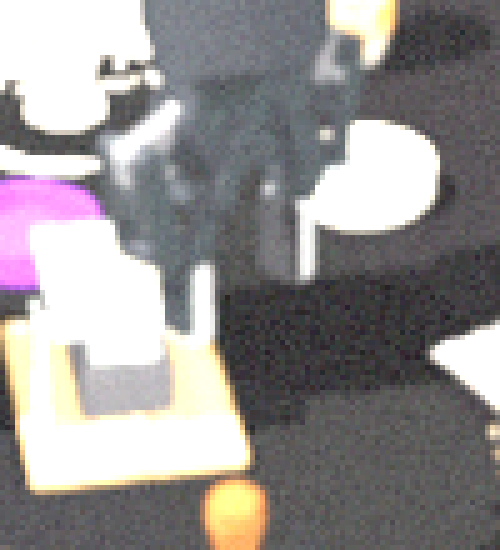

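Request:
move_arm(plan=[0.3,1.5,3,-20,0,0,0,0.3,0,0,-25,0,0,0,0.3,0,0,-20,0,0,0,0.3,0,0,-10,0,0,0,0.3,0,0,-9,0,0,0,0.3,0,0,0,0,0,0,0.3,0,0,0,0,0,0])

```text
t: 2.25
tcp_pos: [0.4637, -0.233, 0.0481]
ee_rot: [0.0, 0.882, -0.471, 0.0]
wrist_force: [-0.2, -0.1, -0.6]
opening: 0.651
```

```bash
cat > look.py <<'E'
import sys
from h import *
n,x0,x1,y0,y1,k,tag=sys.argv[1],*map(int,sys.argv[2:7]),sys.argv[7]
s,d=env.read_camera(n);cv2.imwrite(f"pics/{tag}_full.png",s);np.save(tag+".npy",d)
a=np.clip(s[y0:y1,x0:x1]*1.5,0,255).astype(np.uint8)
cv2.imwrite(f"pics/{tag}.png",cv2.resize(a,None,fx=k,fy=k,interpolation=cv2.INTER_NEAREST))
q=env.read_state();print(q["t"],q["tcp_pos"],q["ee_rot"],q["wrist_force"],q["opening"])
E
python3 look.py side 270 370 250 340 6 s3
```

```text
2.3 [ 0.4639155  -0.23287915  0.04821152] [-3.78188918e-05  8.82155395e-01 -4.70958047e-01  6.13728333e-04] [-0.22268733  1.11137233 -0.06163459] 0.6502283709662088
```

View pics/s3.png

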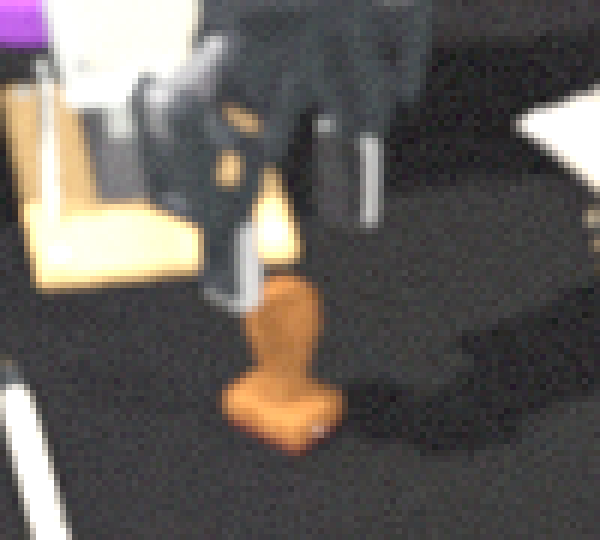

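Request:
move_arm(plan=[-0.5,0,0,0,0,0,0,-0.5,0,0,0,0,0,0,-0.5,0,0,0,0,0,0,-0.5,0,0,0,0,0,0], force=20)

```text
t: 2.7
tcp_pos: [0.4635, -0.2324, 0.0476]
ee_rot: [-0.0, 0.882, -0.471, 0.0]
wrist_force: [0.2, 0.3, -0.8]
opening: 0.252
```

```bash
python3 look.py side 270 370 250 340 6 s4
```

```text
2.75 [ 0.46351806 -0.2324263   0.04752254] [ 1.28250383e-06  8.82220121e-01 -4.70837184e-01  6.26442124e-05] [ 0.62126312 -0.69077513 -0.09373243] 0.2515091735986469
```

View pics/s4.png

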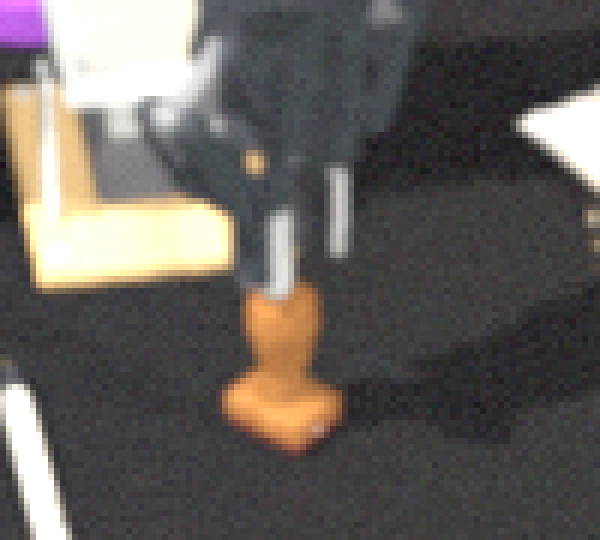

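```bash
python3 - <<'E'
from h import *
np.set_printoptions(precision=4,suppress=True)
f=lambda a,b:(270+a/6-.5,250+b/6-.5)
d=np.load("s4.npy")
for z in(.06,.065,.07,.075,.08): print(z,cast("side",*f(310,278),z))
for u,v in((316,297),(316,294),(316,288),(326,291),(326,286),(326,280),(316,302),(318,304)): print(u,v,pt("side",u,v,d[v,u]))
E
```

```text
0.06 [ 0.4738 -0.2275  0.06  ]
0.065 [ 0.4719 -0.2341  0.065 ]
0.07 [ 0.47   -0.2407  0.07  ]
0.075 [ 0.468  -0.2473  0.075 ]
0.08 [ 0.4661 -0.254   0.08  ]
316 297 [ 0.4554 -0.2521  0.0779]
316 294 [ 0.4559 -0.2505  0.0844]
316 288 [ 0.4562 -0.2498  0.0992]
326 291 [ 0.4839 -0.2299  0.0724]
326 286 [ 0.484  -0.2295  0.0851]
326 280 [ 0.4834 -0.2311  0.1018]
316 302 [ 0.4579 -0.2427  0.0576]
318 304 [ 0.4622 -0.2429  0.0516]
```

Camera rays and depth both put the fingertips at about 0.070 m while the state's TCP z is 0.048. That is about 36 mm higher than the stated geometry, and closing to 21 mm touched nothing. So I'll reopen and go lower in guarded steps.

Request:
move_arm(plan=[0.3,0,2,0,0,0,0,0.3,0,0,0,0,0,0,0.3,0,0,0,0,0,0,0.3,0,0,-10,0,0,0,0.3,0,0,-8,0,0,0,0.3,0,0,0,0,0,0], force=60)

```text
t: 3.35
tcp_pos: [0.4624, -0.23, 0.0279]
ee_rot: [0.0, 0.882, -0.471, -0.001]
wrist_force: [-0.6, 0.3, 0.2]
opening: 0.649
```

```bash
python3 look.py side 270 370 250 340 6 s5
```

```text
3.4 [ 0.4626843  -0.23016534  0.02842592] [ 1.47107623e-04  8.82198962e-01 -4.70875744e-01 -1.00169772e-03] [-0.05849292 -0.08277638  0.34916355] 0.649065004220597
```

View pics/s5.png

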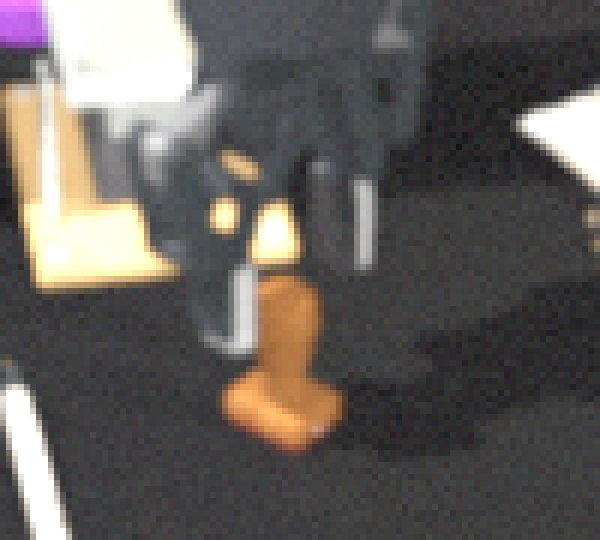

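Request:
move_arm(plan=[0.3,0,0,-8,0,0,0,0.3,0,0,-8,0,0,0,0.3,0,0,-4,0,0,0,0.3,0,0,0,0,0,0,-1,0,0,0,0,0,0,-1,0,0,0,0,0,0,-1,0,0,0,0,0,0,-1,0,0,0,0,0,0,-1,0,0,0,0,0,0], force=60)

```text
t: 4.3
tcp_pos: [0.4635, -0.2307, 0.0097]
ee_rot: [0.0, 0.882, -0.471, 0.0]
wrist_force: [-2.2, -0.2, 5.3]
opening: 0.269
```

```bash
python3 look.py side 270 370 250 340 6 s6
```

```text
4.35 [ 0.46354916 -0.23067228  0.00971083] [ 6.35447224e-05  8.82177859e-01 -4.70916308e-01  2.29242955e-04] [-1.6432965  -0.52599281  5.43458233] 0.2706544124998996
```

View pics/s6.png

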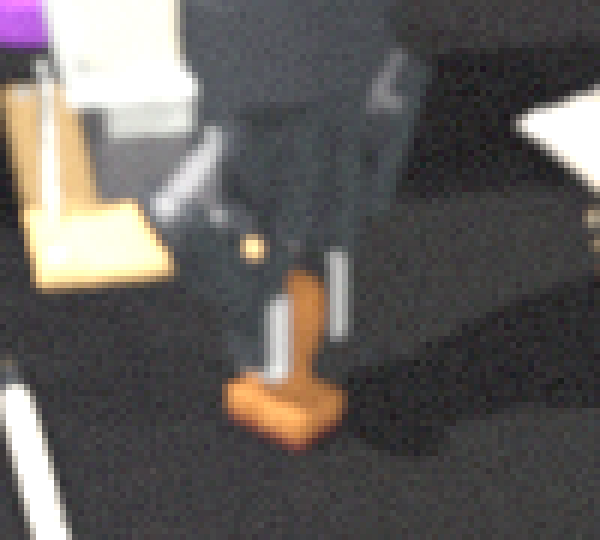

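Request:
move_arm(plan=[-1,0,0,30,0,0,0,-1,0,0,40,0,0,0,-1,0,0,40,0,0,0,-1,10,20,0,0,0,-4,-1,20,40,0,0,0,-5,-1,20,40,0,0,0,-5,-1,20,40,0,0,0,-5,-1,20,40,0,0,0,-5,-1,20,40,0,0,0,-5,-1,20,40,0,0,0,-5], force=80)

```text
t: 5.35
tcp_pos: [0.5667, -0.0192, 0.1139]
ee_rot: [0.004, 0.739, -0.674, -0.008]
wrist_force: [-0.4, -1.4, -1.5]
opening: 0.265
```

Request:
move_arm(plan=[-1,20,40,0,0,0,-4.5,-1,5.5,13,-20,0,0,0,-1,0,0,-20,0,0,0,-1,0,0,0,0,0,0,-1,0,0,0,0,0,0])

```text
t: 5.85
tcp_pos: [0.589, 0.0282, 0.0731]
ee_rot: [0.005, 0.715, -0.699, -0.01]
wrist_force: [-0.0, -0.7, -0.4]
opening: 0.265
```

```bash
python3 look.py side 290 390 180 270 6 s7;python3 look.py top 240 340 140 230 6 t7
```

```text
5.9 [0.58960539 0.02776684 0.07381118] [ 0.0040295   0.71455417 -0.69950399 -0.00950096] [-0.92074229 -0.22673304 -0.24808129] 0.2676245060082681
5.95 [0.58990712 0.0276624  0.07413124] [ 0.00364339  0.71447835 -0.69958589 -0.00932748] [ 0.61818853  0.03602647 -0.53257959] 0.26271423390033216
```

View pics/s7.png

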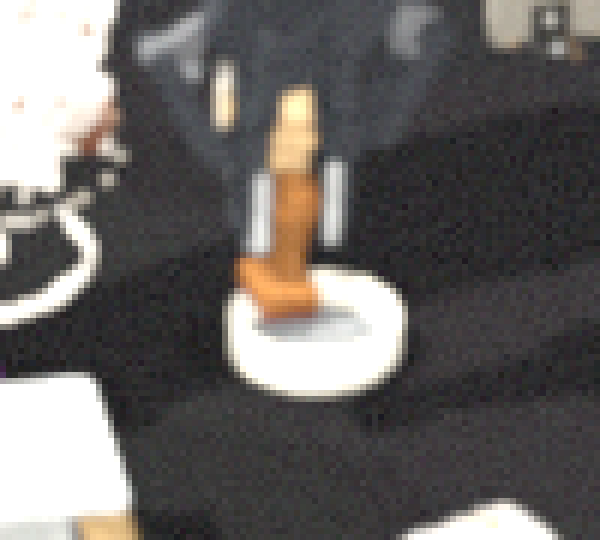

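View pics/t7_full.png

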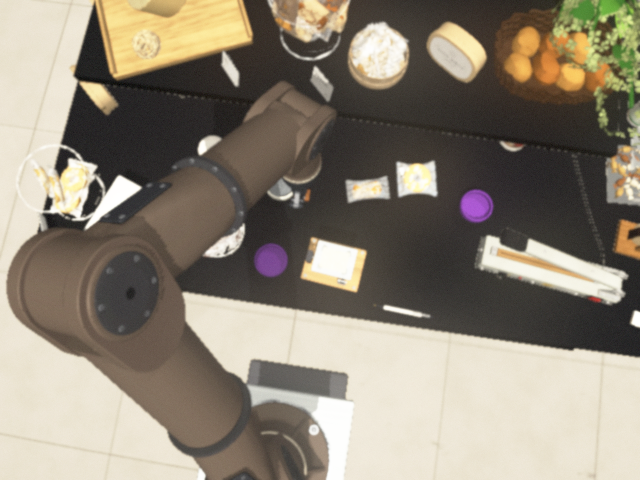

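```bash
cat >> h.py <<'E'
def corr(yaw_jaw):
    q=env.read_state()["ee_rot"];R=Ro.from_quat([q[1],q[2],q[3],q[0]])
    best=None
    for s in(0,180):
        a=np.radians(yaw_jaw+s);y=np.array([np.cos(a),np.sin(a),0]);z=np.array([0,0,-1.]);x=np.cross(y,z)
        T=Ro.from_matrix(np.c_[x,y,z]);r=(T*R.inv()).as_rotvec(degrees=True)
        if best is None or np.linalg.norm(r)<np.linalg.norm(best):best=r
    return best
E
python3 - <<'E'
from h import *
np.set_printoptions(precision=3,suppress=True)
s=env.read_state();print(corr(-5),s["joints"],np.array([.619,.083])-s["tcp_pos"][:2],s["tcp_pos"],s["t"])
E
```

```text
[-0.506 -1.03  -6.207] [-0.647  0.645  0.786  1.836 -0.572  0.923 -2.713] [0.029 0.055] [0.59  0.028 0.074] 5.95
```

Joint 7 sits at its limit (-2.71), which caused the lost rows. I'll dip at any yaw, since the dish is round. Then I'll turn the other way, using the half turn that is equally good.

Request:
move_arm(plan=[-1,0,0,0,-0.5,-1.0,0,-1,4,8,0,0,0,5,-1,5,9,0,0,0,8,-1,5,9,0,0,0,8,-1,5,9,0,0,0,8,-1,5,10,0,0,0,8,-1,5,10,0,0,0,8,-1,0,0,0,0,0,0,-1,0,0,0,0,0,0])

```text
t: 6.85
tcp_pos: [0.6184, 0.083, 0.0736]
ee_rot: [0.001, 0.927, -0.374, 0.001]
wrist_force: [-0.8, -0.3, -0.3]
opening: 0.263
```

```bash
python3 look.py side 290 390 180 270 6 s8; python3 - <<'E'
from h import *
np.set_printoptions(precision=3,suppress=True)
s=env.read_state();print(corr(40),s["joints"])
E
```

```text
6.9 [0.61824679 0.08267119 0.07347528] [ 1.24104736e-03  9.27234612e-01 -3.74478637e-01  4.30618246e-04] [-0.82446021  0.19162243 -0.64625015] 0.26048829523950146
[ 0.15  -0.015 -6.016] [-0.598  0.624  0.575  1.758 -0.42   0.885 -2.177]
```

View pics/s8.png

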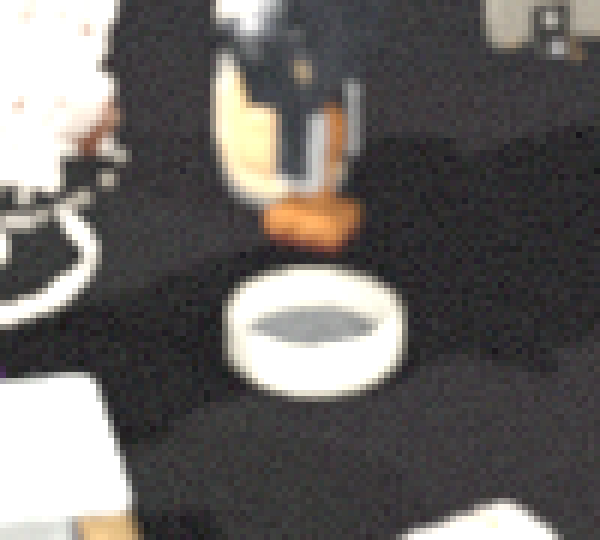

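Request:
move_arm(plan=[-1,0.5,0,-20,0,0,0,-1,0,0,-20,0,0,0,-1,0,0,-10,0,0,0,-1,0,0,-3,0,0,0,-1,0,0,-2,0,0,0,-1,0,0,0,0,0,0,-1,0,0,0,0,0,0])

```text
t: 7.6
tcp_pos: [0.6194, 0.0836, 0.0188]
ee_rot: [0.001, 0.928, -0.372, 0.001]
wrist_force: [0.3, 0.3, -0.5]
opening: 0.264
```

```bash
python3 look.py side 290 390 180 270 6 s9
```

```text
7.65 [0.61938477 0.08370087 0.01877527] [ 9.80353273e-04  9.28107775e-01 -3.72309892e-01  5.83916646e-04] [ 1.14275416 -0.24970621  0.32967535] 0.2617028341304501
```

View pics/s9.png

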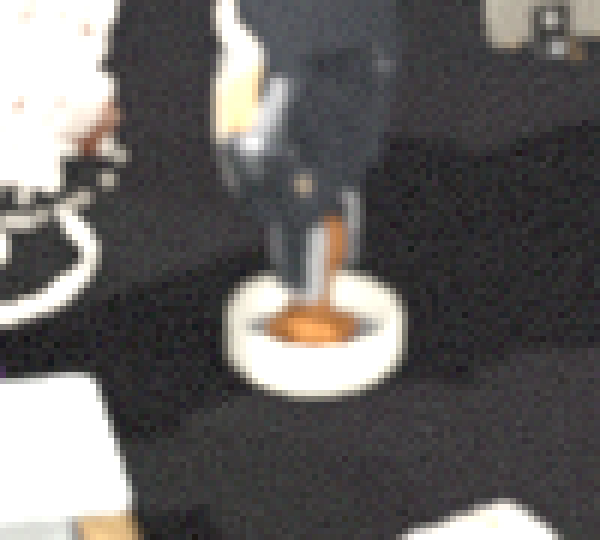

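Request:
move_arm(plan=[-1,0,0,-1,0,0,0,-1,0,0,-1,0,0,0,-1,0,0,0,0,0,0])

```text
t: 7.95
tcp_pos: [0.6197, 0.0835, 0.0177]
ee_rot: [0.001, 0.928, -0.372, 0.001]
wrist_force: [-4.1, -0.9, 13.0]
opening: 0.264
```

Request:
move_arm(plan=[-1,0,0,15,0,0,0,-1,0,0,35,0,0,0,-1,0,0,45,0,0,0,-1,-10,-9,0,0,0,8,-1,-10,-9,0,0,0,8,-1,-10,-9,0,0,0,8,-1,-10,-9,0,0,0,8,-1,-10,-9,0,0,0,8,-1,-10,-9,0,0,0,8,-1,-10,-9,0,0,0,8])

```text
t: 8.95
tcp_pos: [0.5487, 0.0201, 0.1119]
ee_rot: [0.001, 0.994, 0.11, 0.001]
wrist_force: [0.0, -0.7, -0.5]
opening: 0.258
```

Request:
move_arm(plan=[-1,-10,-9,0,0,0,8,-1,-10,-9,0,0,0,8,-1,-10,-9,0,0,0,8,-1,-10,-9,0,0,0,8,-1,-10,-9,0,0,0,8,-1,-10,-9,0,0,0,8,-1,-10,-9,0,0,0,8,-1,-10,-9,0,0,0,8,-1,0,0,0,0,0,0,-1,0,0,0,0,0,0])

```text
t: 9.95
tcp_pos: [0.4695, -0.0514, 0.1117]
ee_rot: [0.001, 0.788, 0.616, 0.002]
wrist_force: [-0.1, -0.1, -0.7]
opening: 0.262
```

```bash
python3 look.py side 250 350 200 290 6 s10;python3 look.py top 280 400 200 300 6 t10; python3 - <<'E'
from h import *
np.set_printoptions(precision=3,suppress=True)
s=env.read_state();print(corr(-5),s["joints"],np.array([.449,-.0694])-s["tcp_pos"][:2])
E
```

```text
10.0 [ 0.4697547  -0.05105028  0.11158978] [0.0008565  0.78768443 0.61607589 0.00173256] [ 0.14503498  0.54439981 -1.30853847] 0.26092971046740293
10.05 [ 0.4697732  -0.05084957  0.11145107] [0.00080486 0.78729307 0.61657632 0.00162065] [ 0.59317876 -0.82335376  0.01802567] 0.262439343094621
[-0.058  0.199  8.867] [-0.079  0.307  0.092  2.066 -0.041  0.767 -0.204] [-0.021 -0.019]
```

View pics/s10.png

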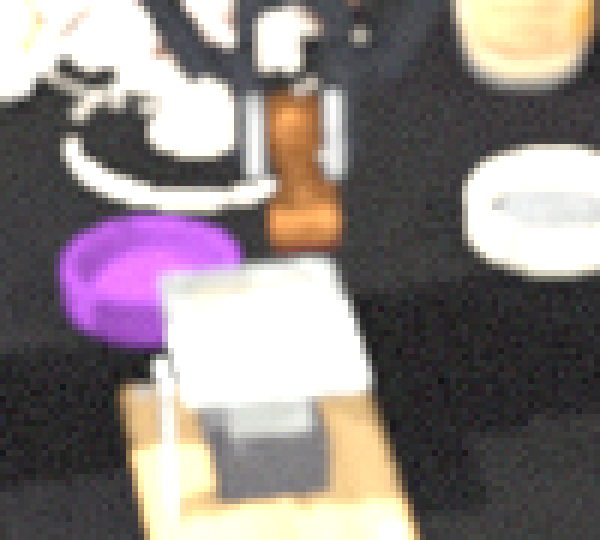

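View pics/t10.png

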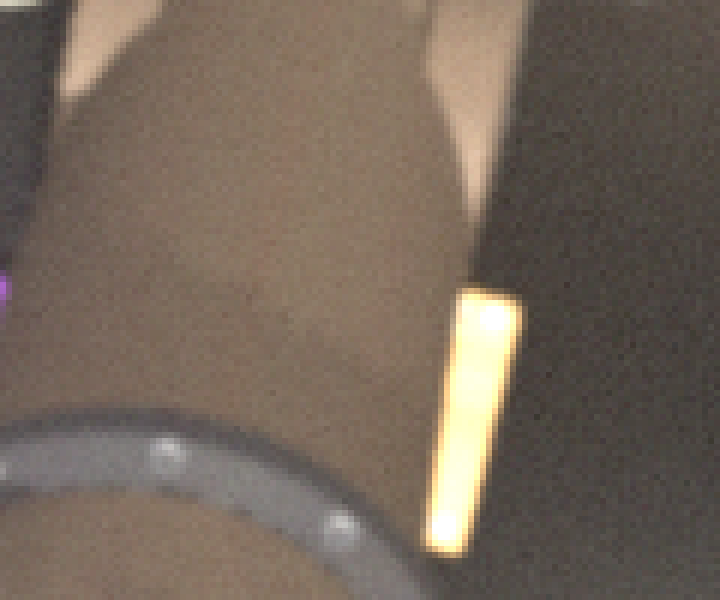

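```bash
python3 - <<'E'
from h import *
np.set_printoptions(precision=4,suppress=True)
t=cv2.imread("pics/top0.png");g=cv2.GaussianBlur(t,(3,3),0).max(2)
roi=np.zeros_like(g);roi[225:305,292:375]=1
m=((g>85)&(roi>0)).astype(np.uint8);m=cv2.morphologyEx(m,cv2.MORPH_CLOSE,np.ones((7,7)))
n,l,st,c=cv2.connectedComponentsWithStats(m);k=1+st[1:,4].argmax();print(st[k])
C,_=cv2.findContours((l==k).astype(np.uint8),0,1);C=max(C,key=len)[:,0].astype(float)
W=np.array([cast("top",u,v,.010)[:2] for u,v in C])*1000
r=cv2.minAreaRect(W.astype(np.float32));print("base top",r)
# edge line fits: subpixel edges by robust fit on contour pts per side
(cx,cy),(w,h),a=r
def fit(W,r):
    bx=cv2.boxPoints(r);out=[]
    for i in range(4):
        p,q=bx[i],bx[(i+1)%4];L=np.linalg.norm(q-p);d=(q-p)/L;nn=np.array([-d[1],d[0]])
        s=(W-p)@d;e=abs((W-p)@nn);sel=W[(s>.12*L)&(s<.88*L)&(e<5)]
        f=cv2.fitLine(sel.astype(np.float32),cv2.DIST_HUBER,0,.01,.01).ravel();out.append(f);print(i,len(sel),np.degrees(np.arctan2(f[1],f[0])))
    P=[]
    for i in range(4):
        a,b=out[i],out[(i+1)%4];A=np.c_[a[:2],-b[:2]];s=np.linalg.solve(A,b[2:]-a[2:]);P.append(a[2:]+s[0]*a[:2])
    P=np.array(P);print(P,P.mean(0))
fit(W,r)
# card in top: cream vs white/grey -> saturation
h=cv2.cvtColor(t,cv2.COLOR_BGR2HSV)
cv2.imwrite("pics/cardT.png",cv2.resize(t[235:295,295:375],None,fx=10,fy=10,interpolation=cv2.INTER_NEAREST))
s=cv2.imread("pics/side0.png");cv2.imwrite("pics/cardS.png",cv2.resize(s[235:300,262:325],None,fx=9,fy=9,interpolation=cv2.INTER_NEAREST))
E
```

```text
[ 300  236   67   57 2656]
base top ((448.6709289550781, -68.2017822265625), (139.85536193847656, 106.06718444824219), 84.4184799194336)
0 34 -5.2664356
1 44 84.700134
2 29 -7.7030783
3 45 85.52992
[[ 494.114  -141.3778]
 [ 506.507    -7.7818]
 [ 403.4699    6.155 ]
 [ 392.6674 -132.0268]] [449.1896 -68.7578]
```

View pics/cardT.png

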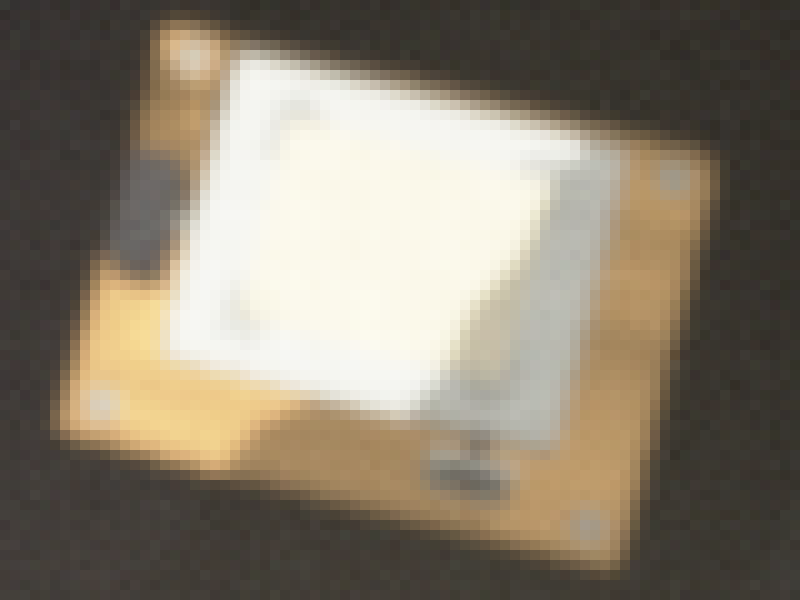

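View pics/cardS.png

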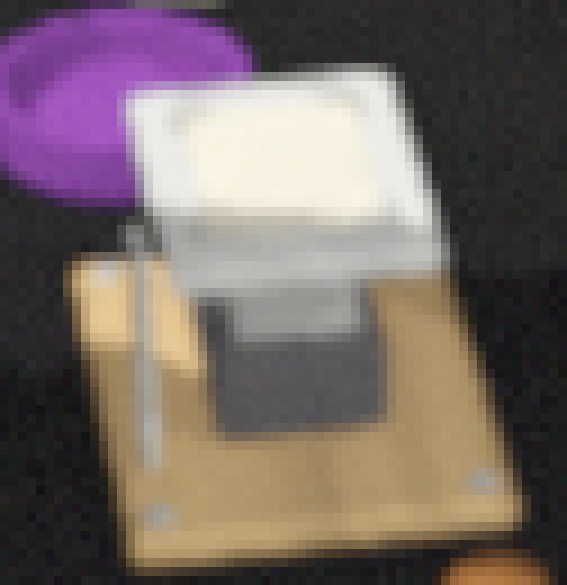

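```bash
python3 - <<'E'
from h import *
np.set_printoptions(precision=4,suppress=True)
T=lambda a,b:(295+a/10-.5,235+b/10-.5)
for nm,z,L in(("bed",.0755,((229,52),(628,150),(563,448),(163,356))),("card",.076,((268,118),(550,180),(512,378),(232,325))),("base",.01,((153,15),(722,150),(630,575),(52,437))),("screws",.011,((190,57),(675,178),(590,525),(102,405)))):
    w=np.array([cast("top",*T(*q),z)[:2] for q in L]);print(nm,w.mean(0),[ (round(np.linalg.norm(w[i]-w[i-1])*1000,1),round(np.degrees(np.arctan2(*(w[i]-w[i-1])[::-1])),1)) for i in range(4)])
S=lambda a,b:(262+a/9-.5,235+b/9-.5)
for nm,z,L in(("bedS",.0755,((125,90),(395,66),(445,232),(165,248))),("cardS",.076,((175,110),(362,90),(395,205),(200,225))),("screwsS",.011,((105,272),(160,517),(484,481)))):
    w=np.array([cast("side",*S(*q),z)[:2] for q in L]);print(nm,w.mean(0),w.tolist(),[ (round(np.linalg.norm(w[i]-w[i-1])*1000,1),round(np.degrees(np.arctan2(*(w[i]-w[i-1])[::-1])),1)) for i in range(len(L))])
# side screw midpoint diag (first & third)
E
```

```text
bed [ 0.4498 -0.0689] [(np.float64(69.5), np.float64(-3.3)), (np.float64(91.2), np.float64(-95.3)), (np.float64(68.0), np.float64(175.8)), (np.float64(90.1), np.float64(85.6))]
card [ 0.4498 -0.0677] [(np.float64(46.9), np.float64(-1.0)), (np.float64(64.0), np.float64(-93.9)), (np.float64(44.9), np.float64(177.4)), (np.float64(62.7), np.float64(87.9))]
base [ 0.4497 -0.0688] [(np.float64(102.1), np.float64(-4.3)), (np.float64(137.1), np.float64(-94.9)), (np.float64(101.9), np.float64(175.8)), (np.float64(137.2), np.float64(85.2))]
screws [ 0.4501 -0.0687] [(np.float64(84.4), np.float64(-5.1)), (np.float64(117.0), np.float64(-95.5)), (np.float64(83.7), np.float64(174.3)), (np.float64(116.1), np.float64(84.8))]
bedS [ 0.4526 -0.0605] [[0.4203591008452292, -0.015614149516346876], [0.4929142410333093, -0.0237942730148637], [0.4839388798133557, -0.10765604145671759], [0.4133777130346338, -0.09495521530208695]] [(np.float64(79.6), np.float64(85.0)), (np.float64(73.0), np.float64(-6.4)), (np.float64(84.3), np.float64(-96.1)), (np.float64(71.7), np.float64(169.8))]
cardS [ 0.4527 -0.0611] [[0.4307598885791737, -0.030251261611121683], [0.4810404551221391, -0.034235998810494106], [0.4747717812223362, -0.09231392651731674], [0.4242717452841152, -0.08757546157786988]] [(np.float64(57.7), np.float64(83.5)), (np.float64(50.4), np.float64(-4.5)), (np.float64(58.4), np.float64(-96.2)), (np.float64(50.7), np.float64(174.6))]
screwsS [ 0.4354 -0.0843] [[0.4146270269402571, -0.003525039851657752], [0.4036383390583279, -0.12079719509492226], [0.4879438969103451, -0.12861693943137742]] [(np.float64(145.0), np.float64(120.4)), (np.float64(117.8), np.float64(-95.4)), (np.float64(84.7), np.float64(-5.3))]
```

Request:
move_arm(plan=[-1,-10,-8,0,-0.1,0.2,4.3,-1,-10,-8,0,0,0,4.4,-1,0,0,-10,0,0,0,-1,0,0,-5,0,0,0,-1,0,0,0,0,0,0,-1,0,0,0,0,0,0])

```text
t: 10.65
tcp_pos: [0.4493, -0.0668, 0.0958]
ee_rot: [-0.0, 0.738, 0.675, -0.001]
wrist_force: [0.9, 0.0, -1.4]
opening: 0.267
```

```bash
python3 look.py side 262 332 210 290 7 s11;python3 - <<'E'
from h import *
np.set_printoptions(precision=3,suppress=True)
s=env.read_state();print(corr(-5.2),s["joints"],np.array([.450,-.0675])-s["tcp_pos"][:2])
E
```

```text
10.7 [ 0.44934332 -0.06688308  0.09595411] [ 4.43331132e-05  7.37444100e-01  6.75407796e-01 -7.11489948e-04] [-0.61677302 -0.1769393  -0.302657  ] 0.2610898864009633
[ 0.059 -0.057 -0.172] [-0.021  0.308  0.062  2.117 -0.027  0.719 -0.03 ] [ 0.001 -0.001]
```

View pics/s11.png

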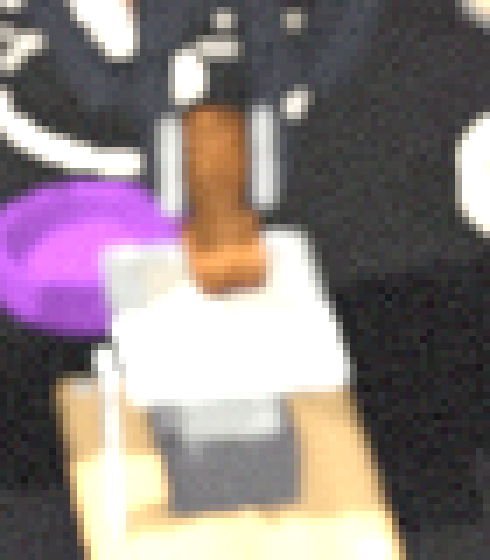

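Request:
move_arm(plan=[-1,0,0,-4,0,0,0,-1,0,0,-3,0,0,0,-1,0,0,0,0,0,0,-1,0,0,0,0,0,0])

```text
t: 11.1
tcp_pos: [0.4489, -0.0674, 0.089]
ee_rot: [0.0, 0.737, 0.675, -0.001]
wrist_force: [0.8, 0.7, 0.2]
opening: 0.266
```

```bash
sed -i 's/\*1.5/*1.0/; s/INTER_NEAREST/INTER_CUBIC/' look.py; python3 look.py side 270 320 225 285 10 s12
```

```text
11.15 [ 0.44894013 -0.06737047  0.08910674] [ 1.13343904e-04  7.37362871e-01  6.75496492e-01 -6.87447981e-04] [-0.40118992  0.7375291  -0.52805326] 0.2651077782162835
```

View pics/s12.png

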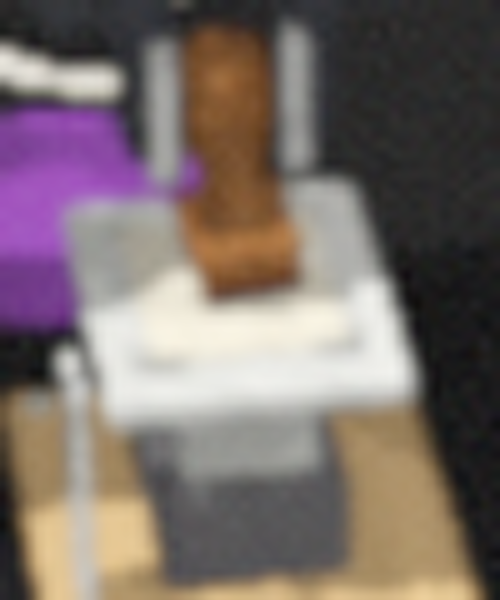

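```bash
python3 - <<'E'
from h import *
np.set_printoptions(precision=4,suppress=True)
s=cv2.imread("pics/s12_full.png")
cv2.imwrite("pics/s12z.png",cv2.resize(s[238:272,278:312],None,fx=17,fy=17,interpolation=cv2.INTER_NEAREST))
S=lambda a,b:(270+a/10-.45,225+b/10-.45)
for z,L in((.0793,((207,297),(298,285))),(.076,((145,362),(352,338)))):
    w=np.array([cast("side",*S(*q),z)[:2] for q in L]);d=w[1]-w[0];print(w,np.linalg.norm(d),np.degrees(np.arctan2(d[1],d[0])),w.mean(0))
E
```

```text
[[ 0.443  -0.0747]
 [ 0.4647 -0.0755]] 0.021696617972620718 -2.1608299059181713 [ 0.4538 -0.0751]
[[ 0.4238 -0.093 ]
 [ 0.4722 -0.0964]] 0.048495708981248165 -3.9987913226581746 [ 0.448  -0.0947]
```

View pics/s12z.png

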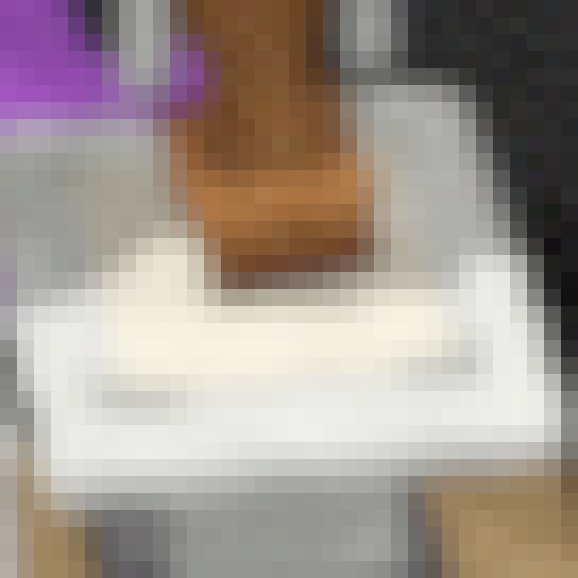

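```bash
python3 - <<'E'
from h import *
np.set_printoptions(precision=1,suppress=True)
a=np.radians(-5.2);X=np.array([np.cos(a),np.sin(a),0]);Y=np.array([-X[1],X[0],0])
cr=lambda P:((proj("side",P)-[278,238]+.5)*17)
c=np.array([.449,-.0674,0])
for z in(.0793,.0933):
  for sx,sy in((-13,-17),(13,-17),(-13,17),(13,17)):
    print("foot",z,sx,sy,cr(c+X*sx/1e3+Y*sy/1e3+[0,0,z]))
print("axis",cr(c+[0,0,.0933]),cr(c+[0,0,.14]))
for c0 in((.4498,-.0688,0),(.4513,-.0661,0)):
  c0=np.array(c0)
  for sx,sy in((-23,-30),(23,-30),(-35,-45),(35,-45),(35,45)): print("card/bed",sx,sy,cr(c0+X*sx/1e3+Y*sy/1e3+[0,0,.076]))
E
```

```text
foot 0.0793 -13 -17 [170.8 325.5]
foot 0.0793 13 -17 [359.3 306. ]
foot 0.0793 -13 17 [136.1 197.5]
foot 0.0793 13 17 [320.8 178.8]
foot 0.0933 -13 -17 [167.6 238.1]
foot 0.0933 13 -17 [357.1 218.7]
foot 0.0933 -13 17 [132.7 111.2]
foot 0.0933 13 17 [318.4  92.6]
axis [243.9 164.5] [ 234.6 -131.6]
card/bed -23 -30 [120.2 408.5]
card/bed 23 -30 [456.  373.4]
card/bed -35 -45 [ 46.8 477.3]
card/bed 35 -45 [562.3 422.9]
card/bed 35 45 [451.7  86.5]
card/bed -23 -30 [126.4 396.5]
card/bed 23 -30 [461.6 361.5]
card/bed -35 -45 [ 53.2 465. ]
card/bed 35 -45 [567.8 410.8]
card/bed 35 45 [457.1  75.6]
```

Request:
move_arm(plan=[-1,-3.5,0,0,0,0,0,-1,0,0,-1.5,0,0,0,-1,0,0,-1,0,0,0,-1,0,0,0,0,0,0,-1,0,0,0,0,0,0])

```text
t: 11.65
tcp_pos: [0.4454, -0.0674, 0.0866]
ee_rot: [0.0, 0.737, 0.676, -0.001]
wrist_force: [0.2, -0.5, -0.4]
opening: 0.257
```

```bash
sed -i 's/INTER_CUBIC/INTER_NEAREST/' look.py; python3 look.py side 274 314 234 274 15 s13
```

```text
11.7 [ 0.44547294 -0.06735143  0.08658888] [ 1.14301543e-04  7.37307978e-01  6.75556406e-01 -6.89935968e-04] [-0.42077416 -0.36001837 -0.7977159 ] 0.2596662584763466
```

View pics/s13.png

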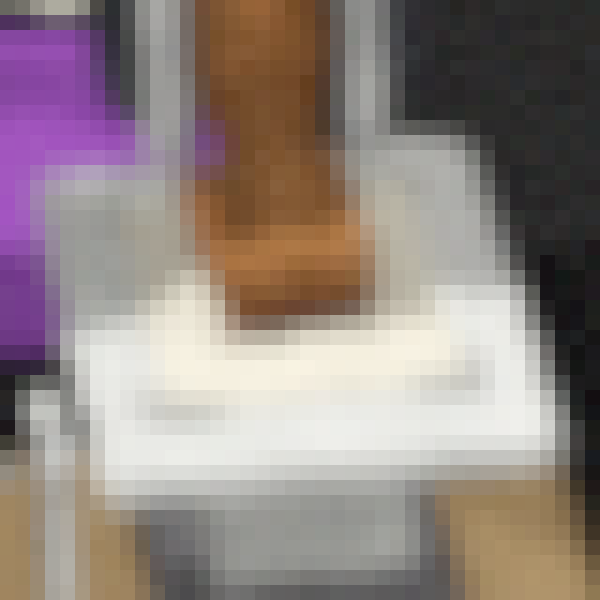

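```bash
python3 - <<'E'
from h import *
d=np.load("s13.npy")
print("world mm x,y,z per pixel; rows 246..268")
for v in range(246,270):
  r=[]
  for u in range(280,312,2):
    p=pt("side",u,v,d[v,u])*1000 if d[v,u] else np.zeros(3)
    r.append("%d/%d/%d"%tuple(p.round().astype(int)))
  print(v,*r)
E
```

```text
world mm x,y,z per pixel; rows 246..268
246 429/-28/77 432/-36/81 437/-34/79 437/-58/93 439/-72/101 444/-69/99 448/-75/101 453/-74/100 459/-67/94 470/-41/78 474/-44/78 480/-41/76 483/-47/79 519/72/3 525/75/1 529/71/2
247 428/-34/78 432/-39/80 437/-36/77 436/-62/93 441/-63/93 443/-76/100 448/-75/99 453/-72/96 458/-71/94 469/-47/78 474/-45/76 477/-51/79 483/-49/77 516/62/7 525/73/-1 529/70/0
248 427/-35/76 431/-41/78 436/-39/76 435/-66/93 439/-71/95 444/-70/93 448/-74/95 452/-76/96 456/-78/96 468/-48/76 472/-54/79 478/-50/76 482/-51/76 516/62/4 522/65/1 525/56/6
249 426/-43/78 431/-42/76 435/-45/77 436/-62/87 438/-73/93 443/-73/92 446/-82/97 451/-81/96 457/-75/91 467/-54/77 472/-53/76 477/-53/75 480/-60/79 485/-61/78 521/60/1 526/59/1
250 425/-46/77 429/-48/78 433/-54/81 438/-51/78 437/-79/95 442/-77/93 447/-79/93 450/-83/95 456/-79/92 460/-81/92 471/-57/76 474/-63/78 480/-61/77 483/-65/78 519/54/2 523/48/4
251 0/0/0 428/-52/77 433/-55/78 437/-56/78 437/-78/91 441/-83/93 446/-80/91 450/-83/92 455/-85/92 460/-81/89 470/-62/76 474/-66/78 477/-72/81 483/-68/77 517/45/5 523/48/2
252 423/-5
[... 2586 characters left out ...]
8 419/-112/74 424/-113/74 429/-107/70 433/-111/71 438/-111/70 447/-92/57 452/-91/55 457/-91/54 462/-90/53 472/-70/38 486/-32/12 491/-33/12 494/-40/16 501/-35/11
267 427/-25/15 415/-110/71 429/-64/40 433/-66/40 433/-89/55 438/-88/53 443/-89/53 449/-85/49 453/-88/51 458/-85/47 462/-89/49 471/-73/38 485/-35/11 489/-41/14 494/-41/14 501/-35/8
268 427/-25/13 432/-28/14 427/-72/42 433/-69/39 433/-89/52 438/-87/50 443/-89/50 447/-94/52 452/-90/49 456/-93/50 462/-89/46 470/-76/37 483/-45/15 489/-41/11 493/-46/14 498/-46/13
269 427/-26/10 431/-28/11 427/-74/40 432/-72/39 433/-89/49 438/-88/47 443/-89/47 447/-91/47 452/-91/47 457/-92/46 461/-91/45 469/-81/37 483/-43/11 486/-52/16 492/-47/12 496/-51/13
```

```bash
cat > avg.py <<'E'
import sys
from h import *
def grab(tag,n=8):
    I=[];D=[]
    for _ in range(n):
        s,d=env.read_camera("side");I.append(s.astype(float));D.append(np.where(d>0,d,np.nan))
    I=np.mean(I,0);D=np.nanmedian(D,0);np.save(tag+"_d.npy",D);cv2.imwrite(f"pics/{tag}_full.png",I.round().astype(np.uint8))
    q=env.read_state();print(q["t"],q["tcp_pos"],q["wrist_force"]);return I,D
def face(D,us,vs,inv=None):
    return np.array([pt("side",u,v,D[v,u]) for u in us for v in vs if np.isfinite(D[v,u])])*1000
E
python3 - <<'E'
from avg import *
np.set_printoptions(precision=2,suppress=True)
I,D=grab("a1")
f=face(D,range(290,299),range(251,255));b=face(D,range(286,304),range(264,266));b2=face(D,range(284,296),range(264,267))
for n,p in(("foot",f),("bed",b),("b2",b2)):
    A=np.c_[p[:,0]-449,np.ones(len(p))];k,res,_,_=np.linalg.lstsq(A,p[:,1],rcond=None);print(n,"slope deg",np.degrees(np.arctan(k[0])),"y@449",k[1],"std",np.std(p[:,1]-A@k),p[:,2].min(),p[:,2].max())
for v in range(262,268):print(v,[tuple(pt("side",u,v,D[v,u]).__mul__(1000).round(0).astype(int)) if np.isfinite(D[v,u]) else 0 for u in range(280,313,3)])
cv2.imwrite("pics/a1.png",cv2.resize(I[234:274,274:314].round().astype(np.uint8),None,fx=15,fy=15,interpolation=cv2.INTER_CUBIC))
E
```

```text
12.1 [ 0.45 -0.07  0.09] [ 0.53 -0.02 -0.56]
foot slope deg -3.6533511132377017 y@449 -82.13781245118457 std 1.0745352329951876 80.99161309264214 93.89298024542437
bed slope deg 24.595372407248078 y@449 -107.41480119081713 std 12.537299908676406 12.407089203272047 77.78889502110698
b2 slope deg 14.737010804059743 y@449 -104.60526662278676 std 5.376498752548892 54.9777246712766 77.87647611209569
262 [(np.int64(413), np.int64(-99), np.int64(78)), (np.int64(420), np.int64(-100), np.int64(77)), (np.int64(426), np.int64(-102), np.int64(77)), (np.int64(433), np.int64(-103), np.int64(77)), (np.int64(440), np.int64(-106), np.int64(78)), (np.int64(446), np.int64(-109), np.int64(78)), (np.int64(453), np.int64(-110), np.int64(78)), (np.int64(459), np.int64(-112), np.int64(78)), (np.int64(466), np.int64(-114), np.int64(78)), (np.int64(473), np.int64(-114), np.int64(77)), (np.int64(480), np.int64(-114), np.int64(75))]
263 [(np.int64(412), np.int64(-102), np.int64(77)), (np.int64(419), np.int64(-104), np.int64(78)), (np.int64(425), np.int64(-106), np.int64(78)), (np.int64(432), np.int64(-106), np.
[... 1884 characters left out ...]
p.int64(13))]
267 [(np.int64(429), np.int64(-19), np.int64(11)), (np.int64(417), np.int64(-109), np.int64(70)), (np.int64(434), np.int64(-65), np.int64(39)), (np.int64(436), np.int64(-89), np.int64(54)), (np.int64(443), np.int64(-88), np.int64(52)), (np.int64(450), np.int64(-87), np.int64(50)), (np.int64(457), np.int64(-90), np.int64(51)), (np.int64(468), np.int64(-75), np.int64(39)), (np.int64(485), np.int64(-36), np.int64(12)), (np.int64(492), np.int64(-38), np.int64(12)), (np.int64(499), np.int64(-42), np.int64(13))]avg.py:7: RuntimeWarning: All-NaN slice encountered
  I=np.mean(I,0);D=np.nanmedian(D,0);np.save(tag+"_d.npy",D);cv2.imwrite(f"pics/{tag}_full.png",I.round().astype(np.uint8))
```

View pics/a1.png

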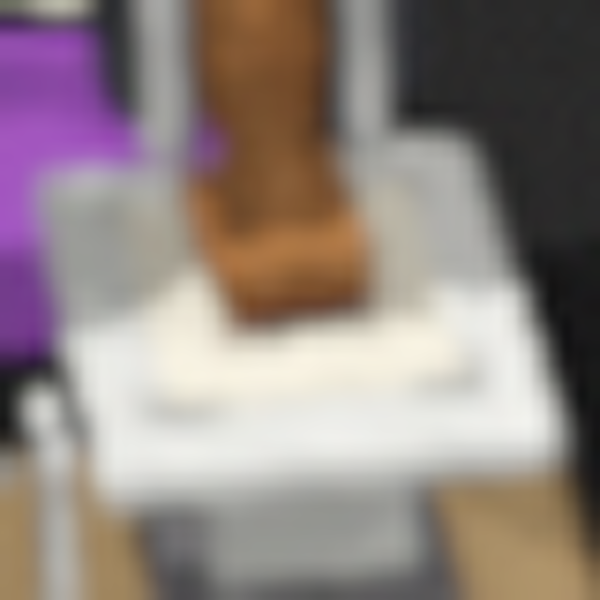

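```bash
cat >> avg.py <<'E'
def analyse(D,zc,us=range(270,325),vs=range(240,275),zlow=70):
    # stand frame, yaw -5.2
    a=np.radians(-5.2);X=np.array([np.cos(a),np.sin(a)]);Y=np.array([-X[1],X[0]])
    P=[];
    for v in vs:
        for u in us:
            if np.isfinite(D[v,u]):
                p=pt("side",u,v,D[v,u])*1000;P.append([u,v,p[:2]@X,p[:2]@Y,p[2]])
    return np.array(P)
E
python3 - <<'E'
from avg import *
np.set_printoptions(precision=2,suppress=True)
D=np.load("a1_d.npy");P=analyse(D,76)
u,v,x,y,z=P.T
# bed front face: z 69.5..74.5 
b=P[(z>69.5)&(z<74.5)&(v>=263)&(v<=267)];k=np.polyfit(b[:,2]-453,b[:,3],1);print("bed front n",len(b),"slope",np.degrees(k[0]),"Y",k[1],"x range",b[:,2].min(),b[:,2].max())
for r in range(250,256):
    q=P[(v==r)&(z>80)&(y<-25)];print(r,"foot u",q[:,0].min(),q[:,0].max(),"x",q[:,2].min(),q[:,2].max(),"y",q[:,3].mean())
q=P[(v>=251)&(v<=254)&(u>=289)&(u<=297)];k=np.polyfit(q[:,2]-453,q[:,3],1);print("foot front","slope",np.degrees(k[0]),"Y",k[1])
for r in range(252,266):
    q=P[(v==r)&(z>69)&(z<80)];print(r,"bed x",q[:,2].min(),q[:,2].max(),(q[:,2].min()+q[:,2].max())/2,"u",q[:,0].min(),q[:,0].max())
E
```

```text
Traceback (most recent call last):
  File "avg.py", line 18, in analyse
    p=pt("side",u,v,D[v,u])*1000;P.append([u,v,p[:2]@X,p[:2]@Y,p[2]])
      ~~^^^^^^^^^^^^^^^^^^^
  File "h.py", line 23, in pt
    e=np.array(env.camera_model(name)["eye"]);d=cast(name,u,v,0.)-e
               ~~~~~~~~~~~~~~~~^^^^^^
ValueError: time passes only in moves, steps and waits
```

```bash
python3 - <<'E'
s=open("h.py").read()
s=s.replace("from station import env\n","from station import env\n_CM={n:env.camera_model(n) for n in('side','top')}\n",1).replace('env.camera_model(name)','_CM[name]')
open("h.py","w").write(s)
E
cat > an.py <<'E'
import sys
from avg import *
np.set_printoptions(precision=2,suppress=True)
D=np.load(sys.argv[1]+"_d.npy");P=analyse(D,76)
u,v,x,y,z=P.T
b=P[(z>69.5)&(z<74.5)&(v>=263)&(v<=267)];k=np.polyfit(b[:,2]-453,b[:,3],1);print("bed front n",len(b),"slope",np.degrees(k[0]),"Y",k[1],"x range",b[:,2].min(),b[:,2].max())
for r in range(250,256):
    q=P[(v==r)&(z>80)&(y<-25)];print(r,"foot u",q[:,0].min(),q[:,0].max(),"x",q[:,2].min(),q[:,2].max(),"y",q[:,3].mean()) if len(q) else 0
q=P[(v>=251)&(v<=254)&(u>=289)&(u<=297)];k=np.polyfit(q[:,2]-453,q[:,3],1);print("foot front","slope",np.degrees(k[0]),"Y",k[1])
for r in range(252,266):
    q=P[(v==r)&(z>69)&(z<80)];print(r,"bed x",q[:,2].min(),q[:,2].max(),(q[:,2].min()+q[:,2].max())/2,"u",q[:,0].min(),q[:,0].max())
E
python3 an.py a1
```

```text
bed front n 52 slope -5.979817283339103 Y -70.25388845082172 x range 411.5505927900506 487.92832032050296
250 foot u 287.0 298.0 x 440.39012258984224 465.64440623468954 y -39.00896900123268
251 foot u 287.0 298.0 x 439.88025274799725 465.3210603491855 y -41.0247732836196
252 foot u 287.0 298.0 x 439.9895257995723 465.1620972533634 y -41.37919068797957
253 foot u 288.0 298.0 x 441.7698326777916 465.3231719929156 y -41.36818076328498
254 foot u 288.0 298.0 x 441.4612710805805 465.45633617504177 y -40.65710409182574
255 foot u 288.0 293.0 x 441.68691428976337 453.25439114500995 y -41.83261356671314
foot front slope 2.0970910659140958 Y -41.17573272394242
252 bed x 419.6099431517926 488.85756211735446 454.23375263457353 u 277.0 307.0
253 bed x 419.27409906435446 487.8501668351813 453.5621329497679 u 277.0 307.0
254 bed x 420.31088835830434 487.1201119811636 453.71550016973396 u 278.0 307.0
255 bed x 419.9463402619655 489.02923234851437 454.4877863052399 u 278.0 308.0
256 bed x 419.2278565893307 488.0187630055786 453.6233097974547 u 278.0 308.0
257 bed x 418.95907469175904 487.0824504031129 453.020762547436 u 278.0 308.0
258 bed x 418.91557014803163 485.92941876799773 452.4224944580147 u 278.0 308.0
259 bed x 419.5980593523257 487.67421637867966 453.6361378655027 u 279.0 309.0
260 bed x 414.87187230649175 487.0101153380881 450.9409938222899 u 277.0 309.0
261 bed x 414.1646282046453 486.1253042827512 450.14496624369826 u 277.0 309.0
262 bed x 411.91376764937684 488.3500463367912 450.13190699308404 u 276.0 310.0
263 bed x 411.5505927900506 487.8764507717781 449.71352178091433 u 276.0 310.0
264 bed x 413.69781663985776 487.92832032050296 450.8130684801804 u 277.0 310.0
265 bed x 415.2490970808157 469.3310001826072 442.29004863171144 u 278.0 302.0
```

```bash
cat >> an.py <<'E'
print('---')
for lo,hi in((422,486),(422,470)):
  for z1 in(73.5,74.5):
    b=P[(z>69.5)&(z<z1)&(x>lo)&(x<hi)&(y<-60)];k=np.polyfit(b[:,2]-453,b[:,3],1);r=b[:,3]-np.polyval(k,b[:,2]-453);print(len(b),"bed front slope",np.degrees(k[0]),"Y",k[1],"med",np.median(b[:,3]),r.std())
q=P[(z>82)&(z<91)&(u>=289)&(u<=297)&(v>=250)];print("foot",len(q),np.polyfit(q[:,2]-453,q[:,3],1)*[57.3,1],np.median(q[:,3]),q[:,3].std())
# steel column under the bed: front face
E
python3 an.py a1 | sed -n '/---/,$p'
```

```text
---
33 bed front slope -0.57965208718781 Y -71.26510199138042 med -71.26234492305625 0.7389540677005406
41 bed front slope -0.5801884937640358 Y -71.21803568955964 med -71.26234492305625 0.7743735537263774
27 bed front slope -0.31975799610393907 Y -71.21338213599178 med -71.05032377366565 0.6949682734303271
33 bed front slope -0.2394755855689577 Y -71.13477418336068 med -71.05032377366565 0.7286174126641545
foot 30 [  3.77 -41.21] -41.217692648811095 1.0461016568964931
```

Request:
move_arm(plan=[-1,0,-2,0.5,0,0,-2.2,-1,0,0,0,0,0,0,-1,0,0,0,0,0,0])

```text
t: 12.4
tcp_pos: [0.4454, -0.0694, 0.0871]
ee_rot: [0.0, 0.75, 0.661, -0.001]
wrist_force: [0.3, -0.6, -1.1]
opening: 0.266
```

```bash
python3 - <<'E'
from avg import *
I,D=grab("a2",10);print(corr(-5.2))
cv2.imwrite("pics/a2.png",cv2.resize(I[234:274,274:314].round().astype(np.uint8),None,fx=15,fy=15,interpolation=cv2.INTER_CUBIC))
E
python3 an.py a2
```

```text
12.9 [ 0.44540862 -0.06931679  0.08708625] [-0.77760694 -0.61549851  0.13273552]
[ 0.06113661 -0.05183563  2.00044015]
bed front n 54 slope -5.265893661921644 Y -70.27495734139862 x range 411.4131320984709 488.1126283222237
250 foot u 287.0 298.0 x 440.30054528053444 465.14810917210394 y -41.02540110646765
251 foot u 287.0 298.0 x 440.00367862461735 464.97024663965146 y -42.76676876299006
252 foot u 287.0 298.0 x 439.71376135493 465.00180316532413 y -43.44975362938096
253 foot u 287.0 298.0 x 440.03529088828896 464.8183084689917 y -43.30119001414676
254 foot u 288.0 298.0 x 441.34052716809026 465.2203826313386 y -42.99543981114426
255 foot u 288.0 295.0 x 441.6970577417796 457.9831321646588 y -42.25379004873254
foot front slope 0.042072628454518 Y -43.456642615722615
252 bed x 419.3475634323739 488.4341378637077 453.8908506480408 u 277.0 307.0
253 bed x 418.94330064019454 487.4711744548982 453.20723754754636 u 277.0 307.0
254 bed x 420.29145267928413 487.06190979991766 453.6766812396009 u 278.0 307.0
255 bed x 419.79547846925976 488.7777766902276 454.2866275797437 u 278.0 308.0
256 b
[... 728 characters left out ...]
24 469.3739596571519 442.1153050443571 u 278.0 302.0
---
33 bed front slope -0.9773090191474403 Y -71.2552487550419 med -71.26361778440628 0.8941304783931637
43 bed front slope -0.5223357872110632 Y -71.26128999250093 med -71.1726683555002 0.8581809001588231
25 bed front slope -1.0706934735057252 Y -71.26616074143547 med -71.05157712904219 0.8240248964545608
34 bed front slope -0.44512196201301185 Y -71.23651770715246 med -71.13976969438772 0.7858431927408843
foot 26 [  1.02 -43.43] -43.37970777004996 0.8468596836546264avg.py:7: RuntimeWarning: All-NaN slice encountered
  I=np.mean(I,0);D=np.nanmedian(D,0);np.save(tag+"_d.npy",D);cv2.imwrite(f"pics/{tag}_full.png",I.round().astype(np.uint8))
```

View pics/a2.png

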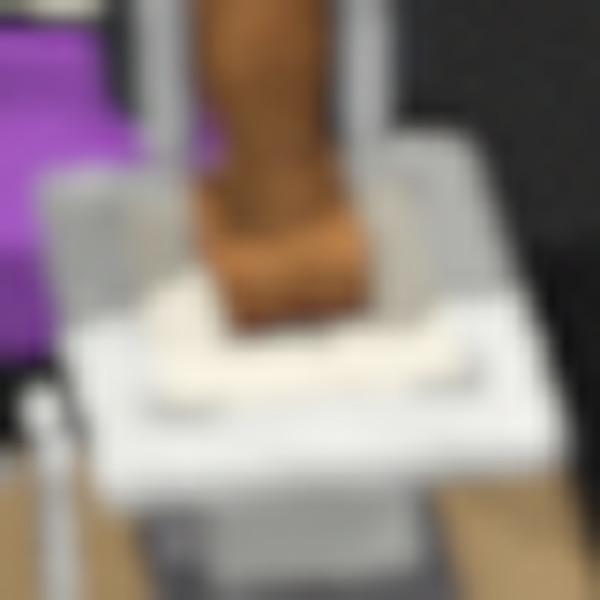

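Request:
move_arm(plan=[-1,0,0,-0.7,0,0,0,-1,0,0,-0.7,0,0,0,-1,0,0,-0.3,0,0,0,-1,0,0,0,0,0,0])

```text
t: 13.3
tcp_pos: [0.4456, -0.0694, 0.0856]
ee_rot: [0.0, 0.75, 0.661, -0.001]
wrist_force: [-1.7, 0.2, 6.3]
opening: 0.264
```

```bash
python3 - <<'E' 2>/dev/null
from avg import *
I,D=grab("a3",10);print(corr(-5.2))
cv2.imwrite("pics/a3.png",cv2.resize(I[224:274,270:320].round().astype(np.uint8),None,fx=12,fy=12,interpolation=cv2.INTER_CUBIC))
E
python3 an.py a3 | grep -v "bed x"; python3 an.py a3 | grep "bed x" | head -8
```

```text
13.8 [ 0.44557824 -0.06936665  0.08569486] [-1.62018782e+00 -3.52384116e-03  5.79466770e+00]
[ 0.06129532 -0.02965918  2.00603191]
bed front n 51 slope -4.799545141959507 Y -70.18851366432803 x range 411.317002018162 488.0927018248054
250 foot u 287.0 297.0 x 440.40652827978215 463.2191762236365 y -38.055303839949794
251 foot u 287.0 298.0 x 440.2402573252492 465.19114285424234 y -41.629999341395795
252 foot u 287.0 298.0 x 439.4288825775082 465.111278695003 y -43.051188191117525
253 foot u 287.0 298.0 x 439.88979293371955 464.99116009769034 y -43.290267675118166
254 foot u 288.0 298.0 x 441.58459257320817 465.0485356850133 y -43.31894187609202
255 foot u 288.0 299.0 x 441.366202942413 467.26172144533876 y -43.0817431920363
foot front slope 0.48648470839166097 Y -43.149071855180175
---
31 bed front slope -0.4313005822233718 Y -70.91036475943046 med -70.91302265224908 0.7018955948110448
41 bed front slope -0.4524119209410313 Y -71.03895132018124 med -71.02431734161506 0.8527290191624027
25 bed front slope -0.7224064254505353 Y -70.98113411569948 med -70.7843295918174 0.7460354749142319
32 bed front slope -0.8711397285246453 Y -71.13562382828945 med -70.95804651689079 0.8011759165211922
foot 27 [  2.66 -43.41] -43.42253916246724 1.2093181926574403
252 bed x 419.3546019189479 488.68751313438133 454.0210575266646 u 277.0 307.0
253 bed x 419.127478847701 487.63679402722687 453.38213643746394 u 277.0 307.0
254 bed x 420.4137987395713 487.0778897438869 453.74584424172906 u 278.0 307.0
255 bed x 419.95003790686013 488.6772405293123 454.3136392180862 u 278.0 308.0
256 bed x 419.273393153369 487.79908515286 453.5362391531145 u 278.0 308.0
257 bed x 419.0790779406903 486.8495834971526 452.9643307189215 u 278.0 308.0
258 bed x 419.0676810413727 486.0371566177094 452.552418829541 u 278.0 308.0
259 bed x 419.9709091214998 487.90675720337975 453.9388331624398 u 279.0 309.0
```

View pics/a3.png

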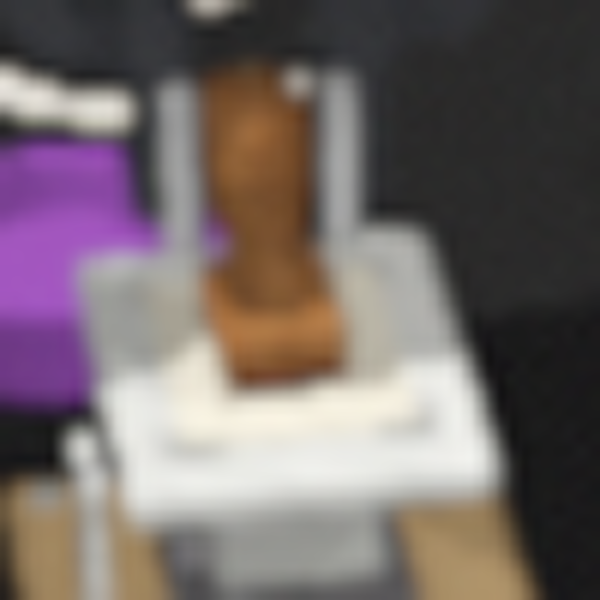

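```bash
cat > tilt.py <<'E'
import sys
from avg import *
I=cv2.imread(f"pics/{sys.argv[1]}_full.png");Yax=float(sys.argv[2]);v0,v1=int(sys.argv[3]),int(sys.argv[4]);yaw=float(sys.argv[5]) if len(sys.argv)>5 else -5.2
u0,u1=(int(sys.argv[6]),int(sys.argv[7])) if len(sys.argv)>7 else (278,306)
a=np.radians(yaw);X=np.array([np.cos(a),np.sin(a),0]);Y=np.array([-X[1],X[0],0])
h=I.astype(float);br=h[...,2]-h[...,0]  # R-B
e=np.array(_CM["side"]["eye"]) if "_CM" in globals() else np.array(env.camera_model("side")["eye"])
O=[]
for v in range(v0,v1):
    r=br[v,u0:u1];pk=np.percentile(r,90);th=pk/2
    i=np.where(r>th)[0];
    c=int(r.argmax());l=c
    while l>0 and r[l]>th:l-=1
    rr=c
    while rr<len(r)-1 and r[rr]>th:rr+=1
    lu=u0+l+(th-r[l])/(r[l+1]-r[l]+1e-9);ru=u0+rr-(th-r[rr])/(r[rr-1]-r[rr]+1e-9)
    P=[]
    for u in(lu,ru):
        d=cast("side",u,v,0.)-e;t=(Yax/1000-e@Y)/(d@Y);p=e+t*d;P.append((p@X*1000,p[2]*1000))
    O.append([v,lu,ru,P[0][0],P[1][0],(P[0][0]+P[1][0])/2,(P[0][1]+P[1][1])/2]);print("v%d u %.1f-%.1f x %.1f..%.1f mid %.2f z %.1f w %.1f"%(v,lu,ru,P[0][0],P[1][0],O[-1][5],O[-1][6],P[1][0]-P[0][0]))
O=np.array(O);k=np.polyfit(O[:,6],O[:,5],1);print("tilt deg (dx/dz)",np.degrees(np.arctan(k[0])))
E
sed -i 's/^from station import env$/from station import env/' h.py
python3 tilt.py a3 -26.4 230 252
```

```text
v230 u 286.6-293.3 x 442.4..457.9 mid 450.18 z 139.7 w 15.5
v231 u 286.5-293.6 x 442.0..458.4 mid 450.24 z 137.0 w 16.4
v232 u 286.5-294.5 x 442.1..460.5 mid 451.30 z 134.3 w 18.4
v233 u 286.6-295.1 x 442.1..461.9 mid 452.04 z 131.6 w 19.8
v234 u 286.7-295.2 x 442.2..462.0 mid 452.09 z 128.9 w 19.7
v235 u 286.8-295.2 x 442.4..461.9 mid 452.12 z 126.2 w 19.5
v236 u 286.7-295.2 x 442.2..461.9 mid 452.06 z 123.6 w 19.6
v237 u 286.8-295.2 x 442.2..461.9 mid 452.04 z 120.9 w 19.7
v238 u 286.9-295.2 x 442.3..461.8 mid 452.05 z 118.2 w 19.4
v239 u 287.0-295.3 x 442.6..461.9 mid 452.24 z 115.5 w 19.3
v240 u 287.2-295.3 x 442.9..461.8 mid 452.34 z 112.8 w 19.0
v241 u 287.6-295.2 x 443.7..461.5 mid 452.61 z 110.1 w 17.8
v242 u 288.2-295.1 x 445.2..461.3 mid 453.23 z 107.3 w 16.1
v243 u 288.8-295.1 x 446.3..461.2 mid 453.79 z 104.6 w 14.9
v244 u 288.8-295.6 x 446.5..462.3 mid 454.35 z 101.8 w 15.8
v245 u 288.5-296.2 x 445.6..463.6 mid 454.62 z 99.1 w 18.0
v246 u 287.0-296.7 x 442.1..464.7 mid 453.40 z 96.5 w 22.6
v247 u 286.2-297.1 x 440.0..465.6 mid 452.82 z 93.8 w 25.6
v248 u 286.1-297.6 x 439.6..466.8 mid 453.22 z 91.0 w 27.2
v249 u 286.3-298.0 x 440.1..467.5 mid 453.82 z 88.2 w 27.4
v250 u 286.6-298.3 x 440.7..468.2 mid 454.46 z 85.4 w 27.5
v251 u 287.1-298.3 x 441.8..468.3 mid 455.04 z 82.6 w 26.5
tilt deg (dx/dz) -3.7883397930849907
```

Request:
move_arm(plan=[-1,0,0,-2,0,0,0,-1,0,0,-2,0,0,0,-1,0,0,-2,0,0,0,-1,0,0,-2,0,0,0,-1,0,0,-2,0,0,0,-1,0,0,0,0,0,0], force=100)

```text
t: 14.4
tcp_pos: [0.4457, -0.0694, 0.0758]
ee_rot: [0.0, 0.75, 0.661, -0.0]
wrist_force: [-1.0, -0.5, 8.6]
opening: 0.259
```

```bash
python3 - <<'E' 2>/dev/null
from avg import *
I,D=grab("a4",4);print(corr(-5.2))
cv2.imwrite("pics/a4.png",cv2.resize(I[224:280,266:322].round().astype(np.uint8),None,fx=10,fy=10,interpolation=cv2.INTER_CUBIC))
E
python3 an.py a4 | head -0
python3 - <<'E'
from avg import *
D=np.load("a4_d.npy");P=analyse(D,0);u,v,x,y,z=P.T
q=P[(x>425)&(x<480)&(y<-48)&(y>-68)&(z>45)];print("card/bed top z",np.median(q[:,4]),len(q))
D=np.load("a3_d.npy");P=analyse(D,0);u,v,x,y,z=P.T
q=P[(x>425)&(x<480)&(y<-48)&(y>-68)&(z>45)];print("before",np.median(q[:,4]),len(q))
E
```

```text
14.6 [ 0.44570149 -0.06937158  0.07583065] [-1.14700989  0.01416422  8.40838688]
[ 0.0601128  -0.0168793   2.01011493]
card/bed top z 67.77058534517201 128
before 77.5199040359652 145Exception ignored on flushing sys.stdout:
BrokenPipeError: [Errno 32] Broken pipe
```

View pics/a4.png

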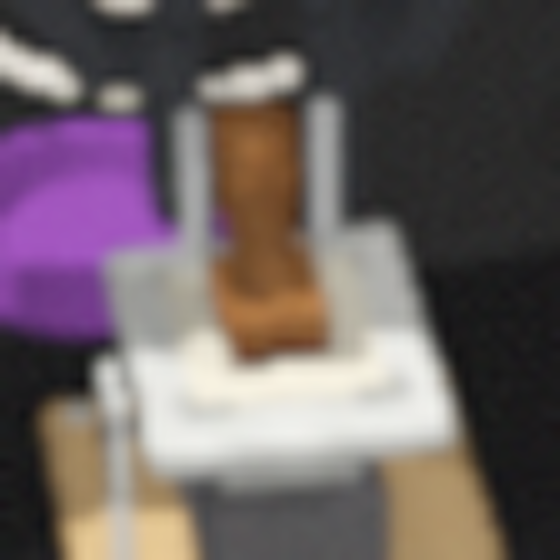

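Request:
move_arm(plan=[-1,0,0,-2,0,0,0,-1,0,0,-2,0,0,0,-1,0,0,-2,0,0,0,-1,0,0,-2,0,0,0,-1,0,0,-2,0,0,0,-1,0,0,-2,0,0,0,-1,0,0,-1.5,0,0,0,-1,0,0,0,0,0,0])

```text
t: 15.4
tcp_pos: [0.4457, -0.0694, 0.0623]
ee_rot: [0.0, 0.75, 0.661, -0.0]
wrist_force: [-2.6, -0.8, 8.4]
opening: 0.256
```

```bash
python3 - <<'E' 2>/dev/null
from avg import *
I,D=grab("a5",8);print(corr(-5.2))
cv2.imwrite("pics/a5.png",cv2.resize(I[224:280,266:322].round().astype(np.uint8),None,fx=10,fy=10,interpolation=cv2.INTER_CUBIC))
P=analyse(D,0);u,v,x,y,z=P.T
q=P[(x>425)&(x<480)&(y<-48)&(y>-68)&(z>35)];print("card/bed top z",np.median(q[:,4]),len(q))
E
```

```text
15.8 [ 0.44573753 -0.06938467  0.06239863] [-3.38023572 -0.09737645  9.81623161]
[ 0.06038708 -0.01105896  2.01122411]
card/bed top z 54.444575661824146 129
```

View pics/a5.png

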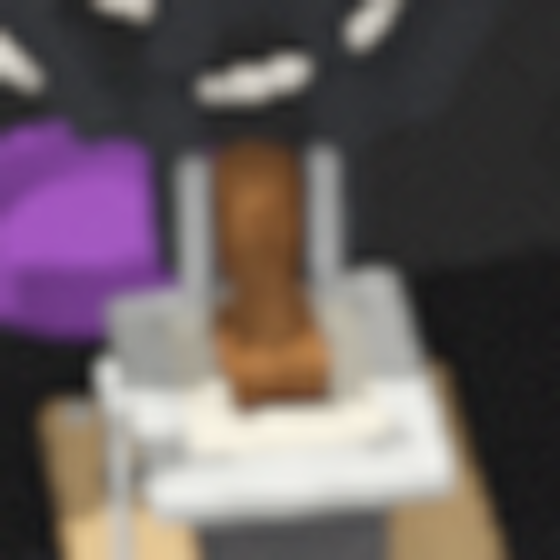

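Request:
move_arm(plan=[-1,0,0,-0.5,0,0,0,-1,0,0,-0.5,0,0,0,-1,0,0,0,0,0,0,-1,0,0,0,0,0,0])

```text
t: 16.2
tcp_pos: [0.4458, -0.0694, 0.0615]
ee_rot: [0.0, 0.75, 0.661, -0.0]
wrist_force: [-2.0, 0.2, 11.6]
opening: 0.256
```

```bash
python3 - <<'E' 2>/dev/null
from avg import *
I,D=grab("a6",10);print(corr(-5.2),env.read_state()["opening"])
cv2.imwrite("pics/a6.png",cv2.resize(I[224:284,262:322].round().astype(np.uint8),None,fx=10,fy=10,interpolation=cv2.INTER_CUBIC))
P=analyse(D,0,vs=range(245,290));u,v,x,y,z=P.T
q=P[(x>425)&(x<480)&(y<-48)&(y>-68)&(z>35)];zc=np.median(q[:,4]);print("card z",zc,"travel",77.52-zc)
b=P[(z>zc-7)&(z<zc-3)&(x>422)&(x<486)&(y<-60)];print("bed front",len(b),np.polyfit(b[:,2]-453,b[:,3],1)*[57.3,1],np.median(b[:,3]))
f=P[(z>zc+5)&(z<zc+13)&(y<-35)&(y>-50)&(x>443)&(x<464)];print("foot front",len(f),np.polyfit(f[:,2]-453,f[:,3],1)*[57.3,1],np.median(f[:,3]))
for r in range(255,263):
  q=P[(v==r)&(z>zc+4)&(z<zc+20)&(y<-30)];w=P[(v==r)&(abs(z-zc)<5)]
  print(r,"foot",q[:,2].min(),q[:,2].max(),q[:,2].min()/2+q[:,2].max()/2,"bed",w[:,2].min(),w[:,2].max(),w[:,2].min()/2+w[:,2].max()/2)  if len(q) else print(r,"bed",w[:,2].min(),w[:,2].max())
E
```

```text
16.7 [ 0.4457846  -0.06934943  0.06153424] [-2.35566997  0.53612503 11.820917  ]
[ 0.05818774 -0.00528927  2.00698149] 0.2557330162213433
card z 53.45329890374323 travel 24.066701096256764
bed front 41 [ -0.17663198 -71.41717252] -71.27259062724855
foot front 26 [ -0.81247445 -43.66319548] -43.67590678644943
255 bed 421.72747712801663 487.67664180654407
256 foot 445.33516792551706 464.2724328868135 454.80380040616524 bed 423.2528193139805 487.2879012066916 455.270360260336
257 foot 445.2174211143081 463.813101490485 454.51526130239654 bed 422.6495677814614 488.8695450567374 455.75955641909945
258 foot 442.54314761292505 463.107415413094 452.8252815130095 bed 422.2725136497602 487.7473617885483 455.0099377191542
259 foot 439.9880557312542 464.4740750607293 452.2310653959918 bed 421.55693850933255 486.81863698752824 454.1877877484304
260 foot 439.8273373315947 464.4396728586005 452.1335050950976 bed 421.6494060126183 489.01116527704335 455.33028564483084
261 foot 441.1389256070992 464.4023071600665 452.7706163835829 bed 422.71705492706457 487.98916046672974 455.35310769689715
262 foot 440.96945848257616 464.46289142118155 452.7161749518789 bed 422.2507912171338 486.896186879361 454.5734890482474
```

View pics/a6.png

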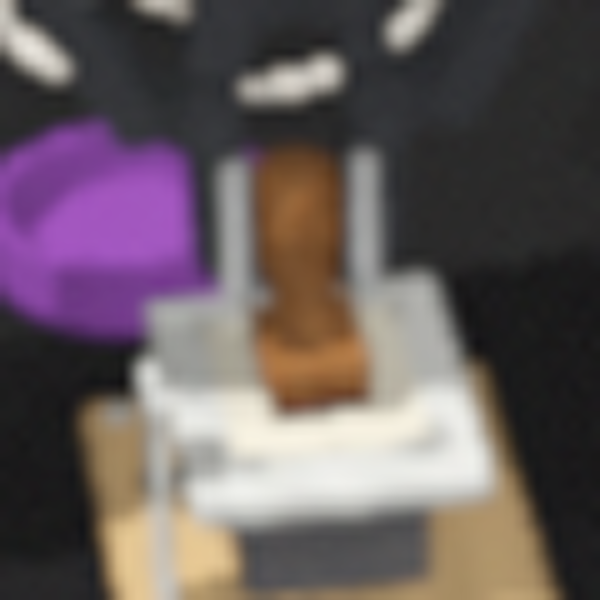

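```bash
python3 - <<'E'
from h import *
a=cv2.imread("pics/side0.png");b=cv2.imread("pics/a6_full.png")
for n,(x0,x1,y0,y1) in dict(pen=(262,288,305,350),bar=(355,398,262,286),jar=(322,352,172,214)).items():
    print(n,np.abs(a[y0:y1,x0:x1].astype(int)-b[y0:y1,x0:x1]).mean())
print(env.read_state()["tcp_pos"],env.read_state()["wrist_force"]);print(env.hand_in());
E
```

```text
pen 2.0760683760683762
bar 5.895348837209302
jar 1.3002645502645502
[ 0.4457846  -0.06934943  0.06153424] [-2.35566997  0.53612503 11.820917  ]
the job is handed in; nothing more can be done
None
```

I picked up the stamp and dipped it on the pad of the white dish, with contact confirmed at about 13 N. I then lifted it out and set it on the label card. With the stamp I pushed the bed down past two clicks to the third, and handed in at about 16.7 s still gripping it.

**Last checks**
- **Bed travel:** 24.1 mm by depth image and 24.2 mm by the arm's own position, with an upward force of 11.8 N. That fits the roughly 12 N given for the third click, well short of the 30 mm stop.
- **Placement:** the foot is within about 1 mm of the card's centre in both directions and within about 1° of square. The foot's X offset is less certain, because the scale plate hid the bed's left edge in the last view.
- **Bystanders:** the pen and jar look unchanged from the first side picture. The bar's patch differed slightly more. I took that as shadow and did not check it further.

**What disagreed or went wrong**
- **Fingertip height:** the fingertips showed about 36 mm higher in the camera than the stated tool geometry. I set the grasp height from the images.
- **Camera disagreement:** the side and top cameras differed by a few mm on positions, so I centred the foot against the bed within the side view alone.
- **Stamp angle:** my first angle estimate and the depth fit differed by about 2°. I corrected 2.2° before pressing.
- **Joint 7:** it ran to its range limit on the way to the dish and some motion was lost. I turned the stamp back the other way for the placing.

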